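Nest the rinsed mixing cups on the drip stand and index it back over the tray

ROBOT

A 7-joint arm with a two-finger parallel gripper is mounted at the origin on the work surface. World frame = base frame: x ahead of the robot, y to its left, z up, the work surface at z = 0. Lengths are in m, angles in rad, forces in N, time in s.
With the tool pointing down it reaches from about 0.4 to 0.85 m from the base axis. Payload 4.5 kg.
Tool frame: the origin (TCP) lies between the finger pads; the fingertips stand r.tip_reach ahead of it and the grasp point (between the pads) lies 11 mm behind it (r.tip_reach is the distance from the TCP to the fingertips, in m); z points along the fingers, y is the line along which they close (so a half turn about z gives the same grasp; the last joint's range is limited). The gripper opens to 88 mm and grips with 3 to 60 N. Pads are 18 mm wide; open, the fingers measure 123 mm over their backs; the gripper's body (75 mm by 187 mm) begins 45 mm behind the grasp point.
Start: joints at [1.225, 0.689, -0.195, 1.565, 0.157, 0.902, -0.215], TCP at [0.232, -0.58, 0.247] pointing down, gripper open.
Joint ranges: [-3.01, 3.01], [-0.46, 2.08], [-1.47, 1.51], [0.13, 2.56], [-1, 4.14], [0.04, 2.09], [-2.66, 2.66]. Speed limits (rad/s): [2.57, 2.57, 3.14, 3.14, 3.14, 3.14, 3.14].

INTERFACE

Orientations are given as a unit quaternion [x, y, z, w].
In Python, from plant import r, vision, workorder gives the robot as it stands.
- The arm moves only by the tool drive_tool, never from a script. Its argument "targets" is a list of rows, each an object of numbers: "tx", "ty", "tz": the shift along the world's x, y, z in units of 0.03 m (1.0 is 0.03 m); "wx", "wy", "wz": the turn, a rotation vector about the world's x, y, z in units of 60 degrees (1.0 is 60 degrees); "claw": the opening, from -1 (shut) to 1 (fully open). A call has exactly 8 rows; each row shifts and turns the commanded pose from where the row before left it; what a row does not reach is not made up. A row lasts 1/10 s, in which the tool goes at most 50 mm and 8.59 degrees, less where a joint would pass 70% of its speed; a pose out of reach is approached as far as the arm can. A call with a number of a shift or a turn outside -1 to 1 is refused whole. A call with a gripper value outside its range is refused whole. The fingers move at their own pace and stop on an object; "force" is the grip in N (left out, the last holds). Time passes only in rows, so rows that do not move let the fingers close, or fill a call up. It gives the time, the measured TCP pose, the force, the opening and the grip force at its end, in the units of the state.
- r.get_state(): the state, without advancing time (a new reading comes with each control period).
- vision.snapshot(name): name is "side" or "top"; returns a dict with "image" (384x512x3 uint8, blue, green, red), "range_z" (384x512 float32, m along the optical axis (not along the pixel's ray), 0 where there is no reading), "K" (3x3 intrinsics, pixels), "dist" ([k1, k2, p1, p2, k3] as OpenCV has them; the pictures are not rectified), "cam_to_world" (4x4, takes a point from camera to world coordinates). Camera axes: x right, y up, looking along -z (the intrinsics and any distortion apply to the point x, -y, -z); pixel columns grow to the right and rows downward; lengths in m; the calibration is good to about 2 mm. A picture is of the moment at which its call begins.
- workorder.finish_job(): hands the job in; it is judged then, once.
The state is a dict: "clock": time; "q": joint angles; "qd": joint speeds; "joint_torque": joint torques, N m; "tool_pos": TCP position; "eef_rot": TCP orientation; "contact_force": force on the tool from outside, world axes, zero at the start; "moment": the same for the moment, N m; "opening": opening from 0.0 (shut) to 1.0 (fully open); "finger_force": force on a finger pad.
Only numpy, scipy, OpenCV 4.12 (cv2) and the standard library are available. Lean on these libraries where they do the work, as an engineer would, in place of code of your own. Each camera call takes 0.05 s, during which the arm holds its last target. There are 200 camera calls.

TASK

The paint mixing cups have been rinsed and stand mouth down on the bench. Bring the drip stand's seat round from its drip stop to its loading stop (lift the sprung plunger by its knob, swing the arm, let the plunger drop home), nest every cup mouth down over the cup already fixed on the seat, one upon another, each straight and seated with a light push that makes the sprung seat give a few millimetres, but never so hard that the seat is driven down to its end and the cups jam. When all are nested, lift the plunger again, swing the stack back over the drip tray and let the plunger drop home; leave the jar, bottle, brush pot and wooden comb where they stand.

Things in the scene. Friction and masses are not known exactly. Their poses are not given: they have to be found in the camera images.
- cup1_mid (a point): One of up to four identical white plastic mixing cups (None if absent), mouth down: a hollow cone frustum 90 mm high, outer diameter 62 mm at the open mouth (below; 65 over its rim bead), 44 mm at the closed flat end (above), wall 3.3 mm, 45 g. Point on its axis half-way up, 45 mm above the mouth; z to the closed end. Fully nested it sits 30 to 33 mm above the cup it covers; 1 mm off-axis it may hang high until pushed.
- cup2_mid (a point): One of up to four identical white plastic mixing cups (None if absent), mouth down: a hollow cone frustum 90 mm high, outer diameter 62 mm at the open mouth (below; 65 over its rim bead), 44 mm at the closed flat end (above), wall 3.3 mm, 45 g. Point on its axis half-way up, 45 mm above the mouth; z to the closed end. Fully nested it sits 30 to 33 mm above the cup it covers; 1 mm off-axis it may hang high until pushed.
- cup3_mid (a point): One of up to four identical white plastic mixing cups (None if absent), mouth down: a hollow cone frustum 90 mm high, outer diameter 62 mm at the open mouth (below; 65 over its rim bead), 44 mm at the closed flat end (above), wall 3.3 mm, 45 g. Point on its axis half-way up, 45 mm above the mouth; z to the closed end. Fully nested it sits 30 to 33 mm above the cup it covers; 1 mm off-axis it may hang high until pushed.
- cup4_mid (a point): One of up to four identical white plastic mixing cups (None if absent), mouth down: a hollow cone frustum 90 mm high, outer diameter 62 mm at the open mouth (below; 65 over its rim bead), 44 mm at the closed flat end (above), wall 3.3 mm, 45 g. Point on its axis half-way up, 45 mm above the mouth; z to the closed end. Fully nested it sits 30 to 33 mm above the cup it covers; 1 mm off-axis it may hang high until pushed.
- stub_mid (a point): The white cup fixed on the sprung seat of the drip stand, taper and closed end as the loose cups (cut 20 mm short at the mouth: 70 mm tall). Point on its axis 45 mm below its closed top, so a cup nested over it sits 30 to 33 mm higher too; z is up. It travels with the seat, 90 mm from the pivot. Its top is 131 mm above the bench.
- seat (a joint): How far the sprung seat under the fixed cup is pressed down, m: 0 is up, 0.014 is its end; it yields 1 mm per newton after a preload of about 1.4 N. Past 0.012 the cups jam. The weight of nested cups presses it a fraction of a mm.
- carousel (a joint): Turn of the stand's swinging arm, rad: 0 = seat over the drip tray (drip stop), 1.3 = seat at the loading stop, growing clockwise seen from above; end stops 0.03 rad beyond each. It turns easily once the plunger is up, and has 0.03 rad of play either way when it is home.
- plunger (a joint): Lift of the sprung index plunger, m: 0 = dropped home in a stop hole, 0.020 = fully up; its pin clears the ledge when lifted 12 mm or more, and rides on the ledge at 12 mm between the stops. The spring pulls down with 3.6 N (home) to 6 N (up).
- knob (a point): Black round knob of the plunger, 28 mm diameter and 32 mm high, on the opposite end of the arm from the seat, 90 mm from the pivot. The point is at its centre on its axis, 72 mm above the bench when home; the aluminium arm's top lies 28 mm below it. Grip it from above, lift, and carry it round the pivot.
- pivot (a point): Vertical axis of the drip stand (grey round base 100 mm across with an aluminium arc ledge), at the ledge's height, 30 mm above the bench.
- stop_drip (a point): Centre of the ledge hole under the knob when the seat is over the drip tray (carousel 0), at the ledge top, 90 mm from the pivot, hole 13 mm wide.
- stop_load (a point): Centre of the ledge hole under the knob when the seat is at the loading stop (carousel 1.3), at the ledge top, 90 mm from the pivot, hole 13 mm wide.
- jar: Bystander: glass jar, 68 mm diameter, 85 mm high; origin at the centre of its underside.
- bottle: Bystander: clear bottle, 54 mm diameter, 140 mm high; origin at the centre of its underside.
- brushpot: Bystander: blue ceramic pot with brushes, 72 mm diameter, pot 90 mm high, brushes up to 270 mm; origin at the centre of its underside.
- comb: Bystander: wooden comb bar lying flat, 30 by 160 by 18 mm, long along its y; origin at the centre of its underside.
Things that resemble listed ones, but are neither listed nor needed, are in the scene too. Leave any black, green or orange look-alike of the part that bears cup2_mid alone.

How it is judged:
On the way, in this order (a step that is already met when the one before it is completed fails the run):
1. the seat is at the loading stop with the plunger home (value of joint carousel between 1.25 and 1.35 rad and value of joint plunger below 0.003 m), for 0.2 s.
2. every cup is nested in the stack on the seat, still at the loading stop, and a light push on the stack makes the seat give (all of step 1 and ((z of cup1_mid in the frame of cup2_mid between 0.026 and 0.037 m and horizontal distance between cup1_mid and cup2_mid below 0.005 m) or (z of cup1_mid in the frame of cup3_mid between 0.026 and 0.037 m and horizontal distance between cup1_mid and cup3_mid below 0.005 m) or (z of cup1_mid in the frame of cup4_mid between 0.026 and 0.037 m and horizontal distance between cup1_mid and cup4_mid below 0.005 m) or (z of cup1_mid in the frame of stub_mid between 0.026 and 0.037 m and horizontal distance between cup1_mid and stub_mid below 0.005 m)) and angle between each of cup1_mid, cup2_mid, cup3_mid, cup4_mid's own z axis and vertical below 0.08 rad and horizontal distance between each of cup1_mid, cup2_mid, cup3_mid, cup4_mid and stub_mid below 0.012 m and ((z of cup2_mid in the frame of cup1_mid between 0.026 and 0.037 m and horizontal distance between cup2_mid and cup1_mid below 0.005 m) or (z of cup2_mid in the frame of cup3_mid between 0.026 and 0.037 m and horizontal distance between cup2_mid and cup3_mid below 0.005 m) or (z of cup2_mid in the frame of cup4_mid between 0.026 and 0.037 m and horizontal distance between cup2_mid and cup4_mid below 0.005 m) or (z of cup2_mid in the frame of stub_mid between 0.026 and 0.037 m and horizontal distance between cup2_mid and stub_mid below 0.005 m)) and ((z of cup3_mid in the frame of cup1_mid between 0.026 and 0.037 m and horizontal distance between cup3_mid and cup1_mid below 0.005 m) or (z of cup3_mid in the frame of cup2_mid between 0.026 and 0.037 m and horizontal distance between cup3_mid and cup2_mid below 0.005 m) or (z of cup3_mid in the frame of cup4_mid between 0.026 and 0.037 m and horizontal distance between cup3_mid and cup4_mid below 0.005 m) or (z of cup3_mid in the frame of stub_mid between 0.026 and 0.037 m and horizontal distance between cup3_mid and stub_mid below 0.005 m)) and ((z of cup4_mid in the frame of cup1_mid between 0.026 and 0.037 m and horizontal distance between cup4_mid and cup1_mid below 0.005 m) or (z of cup4_mid in the frame of cup2_mid between 0.026 and 0.037 m and horizontal distance between cup4_mid and cup2_mid below 0.005 m) or (z of cup4_mid in the frame of cup3_mid between 0.026 and 0.037 m and horizontal distance between cup4_mid and cup3_mid below 0.005 m) or (z of cup4_mid in the frame of stub_mid between 0.026 and 0.037 m and horizontal distance between cup4_mid and stub_mid below 0.005 m)) and value of joint seat above 0.002 m), for 0.05 s.
3. the plunger is up and the arm is on its way back with the stack on it (value of joint plunger above 0.009 m and value of joint carousel between 0.2 and 1 rad), for 0.05 s.
4. the seat is over the drip tray with the plunger home (value of joint carousel between -0.05 and 0.05 rad and value of joint plunger below 0.003 m), for 0.2 s.
At the end, for the whole second after the job is handed in: The arm is at the drip stop (within 0.05 rad) with the plunger home (within 3 mm); every cup present is nested upright (within 0.08 rad) in one stack on the seat, each 26 to 37 mm above the cup it covers and within 5 mm of its axis (all of step 4 and ((z of cup1_mid in the frame of cup2_mid between 0.026 and 0.037 m and horizontal distance between cup1_mid and cup2_mid below 0.005 m) or (z of cup1_mid in the frame of cup3_mid between 0.026 and 0.037 m and horizontal distance between cup1_mid and cup3_mid below 0.005 m) or (z of cup1_mid in the frame of cup4_mid between 0.026 and 0.037 m and horizontal distance between cup1_mid and cup4_mid below 0.005 m) or (z of cup1_mid in the frame of stub_mid between 0.026 and 0.037 m and horizontal distance between cup1_mid and stub_mid below 0.005 m)) and angle between each of cup1_mid, cup2_mid, cup3_mid, cup4_mid's own z axis and vertical below 0.08 rad and horizontal distance between each of cup1_mid, cup2_mid, cup3_mid, cup4_mid and stub_mid below 0.012 m and ((z of cup2_mid in the frame of cup1_mid between 0.026 and 0.037 m and horizontal distance between cup2_mid and cup1_mid below 0.005 m) or (z of cup2_mid in the frame of cup3_mid between 0.026 and 0.037 m and horizontal distance between cup2_mid and cup3_mid below 0.005 m) or (z of cup2_mid in the frame of cup4_mid between 0.026 and 0.037 m and horizontal distance between cup2_mid and cup4_mid below 0.005 m) or (z of cup2_mid in the frame of stub_mid between 0.026 and 0.037 m and horizontal distance between cup2_mid and stub_mid below 0.005 m)) and ((z of cup3_mid in the frame of cup1_mid between 0.026 and 0.037 m and horizontal distance between cup3_mid and cup1_mid below 0.005 m) or (z of cup3_mid in the frame of cup2_mid between 0.026 and 0.037 m and horizontal distance between cup3_mid and cup2_mid below 0.005 m) or (z of cup3_mid in the frame of cup4_mid between 0.026 and 0.037 m and horizontal distance between cup3_mid and cup4_mid below 0.005 m) or (z of cup3_mid in the frame of stub_mid between 0.026 and 0.037 m and horizontal distance between cup3_mid and stub_mid below 0.005 m)) and ((z of cup4_mid in the frame of cup1_mid between 0.026 and 0.037 m and horizontal distance between cup4_mid and cup1_mid below 0.005 m) or (z of cup4_mid in the frame of cup2_mid between 0.026 and 0.037 m and horizontal distance between cup4_mid and cup2_mid below 0.005 m) or (z of cup4_mid in the frame of cup3_mid between 0.026 and 0.037 m and horizontal distance between cup4_mid and cup3_mid below 0.005 m) or (z of cup4_mid in the frame of stub_mid between 0.026 and 0.037 m and horizontal distance between cup4_mid and stub_mid below 0.005 m)) and value of joint seat below 0.006 m); the robot touches nothing.
It fails at once if the seat is pressed to its end, wedging the cups (value of joint seat above 0.012 m).
It fails at once if the jar is pushed aside or knocked over (distance of jar from where it was at the start of the episode above 0.02 m or angle between jar's own z axis and vertical above 0.2 rad).
It fails at once if the bottle is pushed aside or knocked over (distance of bottle from where it was at the start of the episode above 0.02 m or angle between bottle's own z axis and vertical above 0.2 rad).
It fails at once if the brushpot is pushed aside or knocked over (distance of brushpot from where it was at the start of the episode above 0.02 m or angle between brushpot's own z axis and vertical above 0.2 rad).
It fails at once if the comb is pushed aside or knocked over (distance of comb from where it was at the start of the episode above 0.02 m or angle between comb's own z axis and vertical above 0.2 rad).
Of cup1, cup2, cup3, cup4 only 2 to 4 are there at a start; the rules pass over those that are not, and their reading is None.
At some moment in a run one of cup1, cup2, cup3, cup4 may be knocked a few centimetres aside while the robot is not near it.
It also fails if it takes over 210 s, if anything falls off the work surface, if the arm or the gripper's body presses on something with over 40 N, if the wrist force passes 120 N, or if a joint passes its speed limit or range.

## Working session

There is one attempt and no reset: what is moved stays moved. The work goes in short steps, Python scripts to look and compute and a tool call to move; the robot and the scene stay as the last step left them, time stands still between calls to the robot, and variables do not carry over. Pictures are saved under pics/ and viewed, at most 14 in all, crops included, and the job is handed in when it is done.

Besides the shell and the picture viewer there is one more tool, called after ">>>" by a JSON object that holds its "method" and its "body". drive_tool: Moves the arm, as the interface text tells. Its arguments: {"type":"object","properties":{"targets":{"type":"array","items":{"type":"object","properties":{"tx":{"type":"number"},"ty":{"type":"number"},"tz":{"type":"number"},"wx":{"type":"number"},"wy":{"type":"number"},"wz":{"type":"number"},"claw":{"type":"number"}}}},"force":{"type":"number"}},"required":["targets"]}

```bash
ls; mkdir -p pics; cat > h.py <<'E'
import numpy as np, cv2
from plant import r, vision, workorder
def cast(s,px,z):
    p=cv2.undistortPoints(np.array([px],float).reshape(-1,1,2),s['K'],np.array(s['dist'])).reshape(-1,2)
    M=s['cam_to_world']; d=np.c_[p[:,0],-p[:,1],-np.ones(len(p))]@M[:3,:3].T
    o=M[:3,3]; return o+d*((z-o[2])/d[:,2])[:,None]
def cloud(s):
    h,w=s['range_z'].shape
    u,v=np.meshgrid(np.arange(w),np.arange(h))
    p=cv2.undistortPoints(np.stack([u,v],-1).reshape(-1,1,2).astype(float),s['K'],np.array(s['dist'])).reshape(-1,2)
    M=s['cam_to_world']; Z=s['range_z'].reshape(-1)
    P=np.c_[p[:,0]*Z,-p[:,1]*Z,-Z]@M[:3,:3].T+M[:3,3]
    P[Z==0]=np.nan
    return P.reshape(h,w,3)
E
python3 - <<'E'
from h import *
for n in('top','side'):
    s=vision.snapshot(n); cv2.imwrite(f'pics/{n}0.png',s['image']); print(n,s['cam_to_world'].round(3).tolist(),s['K'][0],s['dist'])
    np.save(f'{n}0.npy',cloud(s))
st=r.get_state();print(st,r.tip_reach)
E
```

```text
pics
top [[0.014, 0.995, -0.103, 0.484], [-1.0, 0.012, -0.025, -0.084], [-0.023, 0.103, 0.994, 0.98], [0.0, 0.0, 0.0, 1.0]] [381.32999997   0.         258.33692697] [-0.06660636  0.          0.          0.          0.        ]
side [[-0.995, 0.078, -0.064, 0.48], [-0.101, -0.723, 0.683, 0.872], [0.007, 0.686, 0.727, 1.113], [0.0, 0.0, 0.0, 1.0]] [482.12375802   0.         257.40447377] [0.03873481 0.         0.         0.         0.        ]
{'clock': 0.1, 'q': array([ 1.22477997,  0.68988793, -0.19453136,  1.56622258,  0.15728546,
        0.90250012, -0.21511535]), 'qd': array([ 6.14253854e-04, -2.24602966e-03, -3.55254008e-04, -2.88936553e-03,
        4.60739307e-04, -3.69512322e-04,  1.06458992e-05]), 'joint_torque': array([-3.09538445e-03, -5.28499246e+01, -1.27156064e+00, -1.53837866e+01,
       -5.25684818e-02,  1.93291860e-03,  5.32654565e-05]), 'tool_pos': array([ 0.23148541, -0.57996196,  0.24600276]), 'eef_rot': array([ 9.82015725e-01,  1.88797387e-01, -2.03105990e-04, -7.88423087e-04]), 'contact_force': array([-0.22164081, -0.21290538,  0.0104497 ]), 'moment': array([-0.04752438, -0.01466795, -0.01280664]), 'finger_force': 0.0, 'opening': 0.999097447592506} 0.008
```

View pics/top0.png

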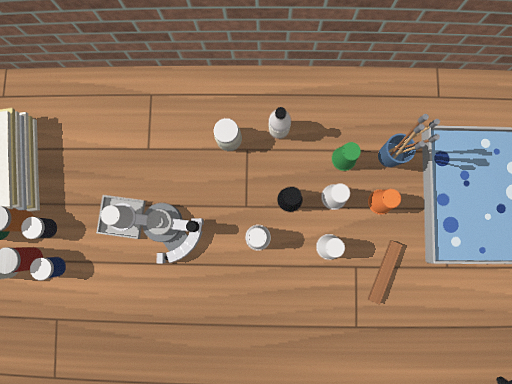

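View pics/side0.png

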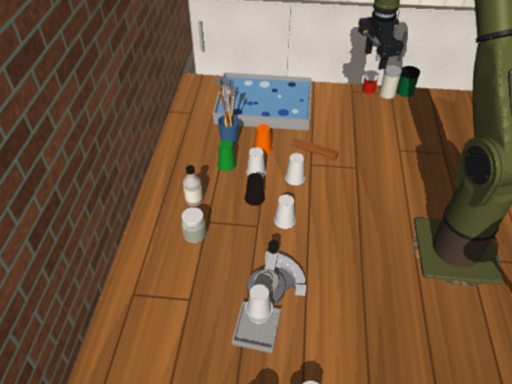

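The top view shows white cups at (258,237), (331,246) and (336,196). The look-alikes are black (290,199), green (347,156) and orange (385,200). The stub is at (116,215), the pivot near (160,222) and the knob at (192,226), with its ledge below right. The jar (227,133) has a white lid, and the paint cans at the far left have white lids too. I'll measure these and make one enlarged crop to confirm the cups.

```bash
python3 - <<'E'
from h import *
im=cv2.imread('pics/top0.png'); P=np.load('top0.npy')
S=cv2.imread('pics/side0.png'); Q=np.load('side0.npy')
hsv=cv2.cvtColor(im,cv2.COLOR_BGR2HSV);hs2=cv2.cvtColor(S,cv2.COLOR_BGR2HSV)
def top(P,mask,name,n0=25):
    n,l,st,c=cv2.connectedComponentsWithStats(mask.astype(np.uint8))
    for i in range(1,n):
        if st[i,4]>n0:
            p=P[l==i]; (x,y),rad=cv2.minEnclosingCircle((p[:,:2]*1000).astype(np.float32))
            print(name,c[i].round(0),'n',st[i,4],'mean',np.nanmean(p,0).round(4),'circ',round(x/1000,4),round(y/1000,4),round(rad,1))
for P_,h_,nm in((P,hsv,'top'),(Q,hs2,'side')):
    z=P_[...,2]
    print('z nan',np.isnan(z).mean())
    top(P_,(z>.082)&(z<.098)&(P_[...,0]>.25)&(P_[...,0]<.85),nm+' z90')
    top(P_,(z>.123)&(z<.139)&(P_[...,0]>.25)&(P_[...,0]<.85),nm+' z131')
    top(P_,(z>.08)&(z<.096)&(h_[...,2]<60),nm+' knob z88',10)
    top(P_,(z>.025)&(z<.035)&(P_[...,1]>.0)&(P_[...,0]<.6),nm+' ledge',40)
c=cv2.resize(im[120:300,210:420],None,fx=3,fy=3,interpolation=cv2.INTER_CUBIC); cv2.imwrite('pics/crop1.png',c)
E
```

```text
z nan 0.003977457682291667
top z90 [  5. 165.] n 1082 mean [0.6531 0.5704 0.0899] circ 0.6406 0.5754 150.5
top z90 [279. 123.] n 160 mean [ 0.758  -0.1091  0.0913] circ 0.7678 -0.1099 26.5
top z90 [225. 130.] n 444 mean [0.7409 0.0204 0.0852] circ 0.7417 0.0202 29.9
top z90 [398. 149.] n 164 mean [ 0.6974 -0.3926  0.0889] circ 0.7015 -0.3994 36.4
top z90 [350. 151.] n 291 mean [ 0.6907 -0.2781  0.0897] circ 0.691 -0.2784 22.9
top z90 [340. 193.] n 270 mean [ 0.591  -0.2523  0.0897] circ 0.5917 -0.253 22.0
top z90 [292. 195.] n 291 mean [ 0.5843 -0.1396  0.0903] circ 0.5846 -0.1398 22.6
top z90 [390. 198.] n 284 mean [ 0.5797 -0.3716  0.0895] circ 0.5799 -0.3726 22.5
top z90 [125. 217.] n 79 mean [0.528  0.2549 0.0896] circ 0.5296 0.2711 26.7
top z90 [191. 225.] n 107 mean [0.5101 0.0951 0.0877] circ 0.51 0.0954 13.6
top z90 [257. 237.] n 295 mean [ 0.4862 -0.0593  0.0903] circ 0.4861 -0.0594 22.7
top z90 [334. 247.] n 290 mean [ 0.4649 -0.2389  0.0901] circ 0.4648 -0.2394 22.4
top z90 [ 20. 258.] n 86 mean [0.4227 0.5132 0.0891] circ 0.4199 0.5267 27.8
top z131 [111. 215.] n 323 mean
[... 2073 characters left out ...]
27 -0.133   0.0892] circ 0.5836 -0.1366 24.5
side knob z88 [443. 235.] n 65 mean [0.0595 0.0199 0.0873] circ 0.0567 0.012 30.4
side knob z88 [273. 245.] n 77 mean [0.5086 0.1003 0.0876] circ 0.5091 0.0988 13.6
side knob z88 [474. 250.] n 79 mean [-0.0119  0.0603  0.0883] circ -0.0181 0.0497 38.0
side ledge [453. 258.] n 122 mean [0.0223 0.0484 0.03  ] circ 0.0074 0.0222 60.3
side ledge [291. 267.] n 321 mean [0.4576 0.1275 0.0308] circ 0.4584 0.1219 53.5
side ledge [252. 280.] n 104 mean [0.5574 0.1775 0.0292] circ 0.5462 0.1772 39.8
side ledge [278. 288.] n 213 mean [0.488  0.1952 0.0295] circ 0.5036 0.1854 47.7
side ledge [300. 287.] n 57 mean [0.4299 0.1862 0.0307] circ 0.4297 0.1846 13.9
```

View pics/crop1.png

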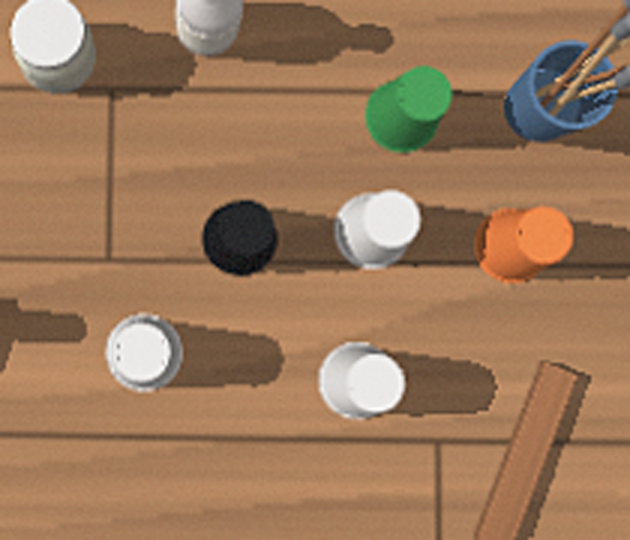

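The crop shows exactly three white cups: A near (0.486,-0.058), B (0.465,-0.237) and C (0.591,-0.251). The black, green and orange ones are look-alikes and stay put. The knob is at about (0.5095,0.097), the stub at (0.530,0.275), so the pivot is at (0.520,0.186). I'll move over to the knob, with the closing line tangential to the swing.

>>> {"method": "drive_tool", "body": {"targets": [{"tx":0.385,"ty":0.94,"wz":0.0434,"claw":1},{"tx":0.385,"ty":0.94,"wz":0.0434,"claw":1},{"tx":0.385,"ty":0.94,"wz":0.0434,"claw":1},{"tx":0.385,"ty":0.94,"wz":0.0434,"claw":1},{"tx":0.385,"ty":0.94,"wz":0.0434,"claw":1},{"tx":0.385,"ty":0.94,"wz":0.0434,"claw":1},{"tx":0.385,"ty":0.94,"wz":0.0434,"claw":1},{"tx":0.385,"ty":0.94,"wz":0.0434,"claw":1}], "force": 25}}

```text
validation failed for argument at $.ta...
```

>>> {"method": "drive_tool", "body": {"targets": [{"tx":0.385,"ty":0.94,"wz":0.0434,"claw":1},{"tx":0.385,"ty":0.94,"wz":0.0434,"claw":1},{"tx":0.385,"ty":0.94,"wz":0.0434,"claw":1},{"tx":0.385,"ty":0.94,"wz":0.0434,"claw":1},{"tx":0.385,"ty":0.94,"wz":0.0434,"claw":1},{"tx":0.385,"ty":0.94,"wz":0.0434,"claw":1},{"tx":0.385,"ty":0.94,"wz":0.0434,"claw":1},{"tx":0.385,"ty":0.94,"wz":0.0434,"claw":1}]}}

```text
validation failed for argument at $.ta...
```

>>> {"method": "drive_tool", "body": {"targets": [{"tx":0.385,"ty":0.94,"wz":0.0434,"claw":1},{"tx":0.385,"ty":0.94,"wz":0.0434,"claw":1},{"tx":0.385,"ty":0.94,"wz":0.0434,"claw":1},{"tx":0.385,"ty":0.94,"wz":0.0434,"claw":1},{"tx":0.385,"ty":0.94,"wz":0.0434,"claw":1},{"tx":0.385,"ty":0.94,"wz":0.0434,"claw":1},{"tx":0.385,"ty":0.94,"wz":0.0434,"claw":1},{"tx":0.385,"ty":0.94,"wz":0.0434,"claw":1}]}}

```text
validation failed for argument at $.ta...
```

>>> {"method": "drive_tool", "body": {"targets": [{"tx":0.38,"ty":0.94,"tz":0,"wx":0,"wy":0,"wz":0.04,"claw":1},{"tx":0.38,"ty":0.94,"tz":0,"wx":0,"wy":0,"wz":0.04,"claw":1},{"tx":0.38,"ty":0.94,"tz":0,"wx":0,"wy":0,"wz":0.04,"claw":1},{"tx":0.38,"ty":0.94,"tz":0,"wx":0,"wy":0,"wz":0.04,"claw":1},{"tx":0.38,"ty":0.94,"tz":0,"wx":0,"wy":0,"wz":0.04,"claw":1},{"tx":0.38,"ty":0.94,"tz":0,"wx":0,"wy":0,"wz":0.04,"claw":1},{"tx":0.38,"ty":0.94,"tz":0,"wx":0,"wy":0,"wz":0.04,"claw":1},{"tx":0.38,"ty":0.94,"tz":0,"wx":0,"wy":0,"wz":0.04,"claw":1}], "force": 25}}

```text
clock: 0.9
tool_pos: [0.3231, -0.3536, 0.2466]
eef_rot: [0.937, 0.351, -0.0, -0.0]
contact_force: [-0.1, 0.6, -0.1]
opening: 0.999
finger_force: 0.0
```

>>> {"method": "drive_tool", "body": {"targets": [{"tx":0.39,"ty":0.94,"tz":0,"wx":0,"wy":0,"wz":0.045,"claw":1},{"tx":0.39,"ty":0.94,"tz":0,"wx":0,"wy":0,"wz":0.045,"claw":1},{"tx":0.39,"ty":0.94,"tz":0,"wx":0,"wy":0,"wz":0.045,"claw":1},{"tx":0.39,"ty":0.94,"tz":0,"wx":0,"wy":0,"wz":0.045,"claw":1},{"tx":0.39,"ty":0.94,"tz":0,"wx":0,"wy":0,"wz":0.045,"claw":1},{"tx":0.39,"ty":0.94,"tz":0,"wx":0,"wy":0,"wz":0.045,"claw":1},{"tx":0.39,"ty":0.94,"tz":0,"wx":0,"wy":0,"wz":0.045,"claw":1},{"tx":0.39,"ty":0.94,"tz":0,"wx":0,"wy":0,"wz":0.045,"claw":1}]}}

```text
clock: 1.7
tool_pos: [0.4167, -0.1281, 0.2466]
eef_rot: [0.854, 0.52, -0.0, -0.0]
contact_force: [0.8, 0.1, -0.9]
opening: 0.997
finger_force: 0.0
```

>>> {"method": "drive_tool", "body": {"targets": [{"tx":0.39,"ty":0.94,"tz":0,"wx":0,"wy":0,"wz":0.045,"claw":1},{"tx":0.39,"ty":0.94,"tz":0,"wx":0,"wy":0,"wz":0.045,"claw":1},{"tx":0.39,"ty":0.94,"tz":0,"wx":0,"wy":0,"wz":0.045,"claw":1},{"tx":0.39,"ty":0.94,"tz":0,"wx":0,"wy":0,"wz":0.045,"claw":1},{"tx":0.38,"ty":0.94,"tz":0,"wx":0,"wy":0,"wz":0.045,"claw":1},{"tx":0.38,"ty":0.94,"tz":0,"wx":0,"wy":0,"wz":0.045,"claw":1},{"tx":0.38,"ty":0.94,"tz":0,"wx":0,"wy":0,"wz":0.045,"claw":1},{"tx":0.38,"ty":0.94,"tz":0,"wx":0,"wy":0,"wz":0.045,"claw":1}]}}

```text
clock: 2.5
tool_pos: [0.509, 0.0974, 0.2465]
eef_rot: [0.742, 0.671, -0.0, -0.0]
contact_force: [0.2, -0.8, 0.4]
opening: 1.0
finger_force: 0.0
```

>>> {"method": "drive_tool", "body": {"targets": [{"tx":0,"ty":0,"tz":-0.6,"wx":0,"wy":0,"wz":0,"claw":1},{"tx":0,"ty":0,"tz":-0.8,"wx":0,"wy":0,"wz":0,"claw":1},{"tx":0,"ty":0,"tz":-0.8,"wx":0,"wy":0,"wz":0,"claw":1},{"tx":0,"ty":0,"tz":-0.8,"wx":0,"wy":0,"wz":0,"claw":1},{"tx":0,"ty":0,"tz":-0.7,"wx":0,"wy":0,"wz":0,"claw":1},{"tx":0,"ty":0,"tz":-0.6,"wx":0,"wy":0,"wz":0,"claw":1},{"tx":0,"ty":0,"tz":-0.4,"wx":0,"wy":0,"wz":0,"claw":1},{"tx":0,"ty":0,"tz":0,"wx":0,"wy":0,"wz":0,"claw":1}]}}

```text
clock: 3.3
tool_pos: [0.508, 0.096, 0.1043]
eef_rot: [0.742, 0.67, -0.001, -0.001]
contact_force: [0.1, -0.1, -0.1]
opening: 1.002
finger_force: 0.0
```

>>> {"method": "drive_tool", "body": {"targets": [{"tx":0.03,"ty":0.03,"tz":-0.6,"wx":0,"wy":0,"wz":0,"claw":1},{"tx":0,"ty":0,"tz":-0.55,"wx":0,"wy":0,"wz":0,"claw":1},{"tx":0,"ty":0,"tz":-0.2,"wx":0,"wy":0,"wz":0,"claw":1},{"tx":0,"ty":0,"tz":0,"wx":0,"wy":0,"wz":0,"claw":-1},{"tx":0,"ty":0,"tz":0,"wx":0,"wy":0,"wz":0,"claw":-1},{"tx":0,"ty":0,"tz":0,"wx":0,"wy":0,"wz":0,"claw":-1},{"tx":0,"ty":0,"tz":0,"wx":0,"wy":0,"wz":0,"claw":-1},{"tx":0,"ty":0,"tz":0,"wx":0,"wy":0,"wz":0,"claw":-1}]}}

```text
clock: 4.1
tool_pos: [0.5101, 0.0972, 0.0657]
eef_rot: [0.742, 0.67, 0.0, 0.0]
contact_force: [0.4, -0.1, 0.9]
opening: 0.57
finger_force: 0.0
```

>>> {"method": "drive_tool", "body": {"targets": [{"tx":0,"ty":0,"tz":0,"wx":0,"wy":0,"wz":0,"claw":-1},{"tx":0,"ty":0,"tz":0,"wx":0,"wy":0,"wz":0,"claw":-1},{"tx":0,"ty":0,"tz":0,"wx":0,"wy":0,"wz":0,"claw":-1},{"tx":0,"ty":0,"tz":0,"wx":0,"wy":0,"wz":0,"claw":-1},{"tx":0,"ty":0,"tz":0,"wx":0,"wy":0,"wz":0,"claw":-1},{"tx":0,"ty":0,"tz":0,"wx":0,"wy":0,"wz":0,"claw":-1},{"tx":0,"ty":0,"tz":0,"wx":0,"wy":0,"wz":0,"claw":-1},{"tx":0,"ty":0,"tz":0,"wx":0,"wy":0,"wz":0,"claw":-1}]}}

```text
clock: 4.9
tool_pos: [0.5099, 0.0972, 0.0653]
eef_rot: [0.742, 0.67, 0.0, 0.0]
contact_force: [0.1, 0.4, 0.5]
opening: 0.304
finger_force: 25.0
```

>>> {"method": "drive_tool", "body": {"targets": [{"tx":0,"ty":0,"tz":0.15,"wx":0,"wy":0,"wz":0,"claw":-1},{"tx":0,"ty":0,"tz":0.2,"wx":0,"wy":0,"wz":0,"claw":-1},{"tx":0,"ty":0,"tz":0.2,"wx":0,"wy":0,"wz":0,"claw":-1},{"tx":0,"ty":0,"tz":0,"wx":0,"wy":0,"wz":0,"claw":-1},{"tx":0,"ty":0,"tz":0,"wx":0,"wy":0,"wz":0,"claw":-1},{"tx":0,"ty":0,"tz":0,"wx":0,"wy":0,"wz":0,"claw":-1},{"tx":0,"ty":0,"tz":0,"wx":0,"wy":0,"wz":0,"claw":-1},{"tx":0,"ty":0,"tz":0,"wx":0,"wy":0,"wz":0,"claw":-1}]}}

```text
clock: 5.7
tool_pos: [0.5098, 0.0972, 0.0816]
eef_rot: [0.742, 0.67, -0.0, -0.0]
contact_force: [1.4, 0.3, -6.1]
opening: 0.304
finger_force: 25.0
```

```bash
cat > arc.py <<'E'
import numpy as np
piv=np.array([.5200,.1858])
def arc(a0,da,n,R=.09):
    a=a0+da*np.arange(n+1)/n
    p=piv+R*np.c_[np.cos(a),np.sin(a)]
    print(p[0].round(4),p[-1].round(4)); print((np.diff(p,axis=0)/.03).round(2).tolist(),'wz',round(np.degrees(da)/n/60,3))
E
python3 -c "
from arc import *
k=np.array([.5098,.0971]); d=k-piv; a=np.arctan2(d[1],d[0]); print(a,np.hypot(*d))
arc(a,-1.3,16,np.hypot(*d))"
```

```text
-1.6852877901562069 0.08928454513520241
[0.5098 0.0971] [0.4318 0.1719]
[[-0.24, 0.04], [-0.24, 0.06], [-0.23, 0.08], [-0.22, 0.09], [-0.21, 0.11], [-0.2, 0.13], [-0.19, 0.14], [-0.18, 0.16], [-0.17, 0.17], [-0.15, 0.19], [-0.14, 0.2], [-0.12, 0.21], [-0.1, 0.22], [-0.09, 0.23], [-0.07, 0.23], [-0.05, 0.24]] wz -0.078
```

>>> {"method": "drive_tool", "body": {"targets": [{"tx":-0.24,"ty":0.04,"tz":0,"wx":0,"wy":0,"wz":-0.078,"claw":-1},{"tx":-0.24,"ty":0.06,"tz":0,"wx":0,"wy":0,"wz":-0.078,"claw":-1},{"tx":-0.23,"ty":0.08,"tz":0,"wx":0,"wy":0,"wz":-0.078,"claw":-1},{"tx":-0.22,"ty":0.09,"tz":0,"wx":0,"wy":0,"wz":-0.078,"claw":-1},{"tx":-0.21,"ty":0.11,"tz":0,"wx":0,"wy":0,"wz":-0.078,"claw":-1},{"tx":-0.2,"ty":0.13,"tz":0,"wx":0,"wy":0,"wz":-0.078,"claw":-1},{"tx":-0.19,"ty":0.14,"tz":0,"wx":0,"wy":0,"wz":-0.078,"claw":-1},{"tx":-0.18,"ty":0.16,"tz":0,"wx":0,"wy":0,"wz":-0.078,"claw":-1}]}}

```text
clock: 6.5
tool_pos: [0.4583, 0.1218, 0.0817]
eef_rot: [0.919, 0.395, -0.0, 0.0]
contact_force: [0.5, -0.0, -6.0]
opening: 0.307
finger_force: 25.0
```

>>> {"method": "drive_tool", "body": {"targets": [{"tx":-0.17,"ty":0.17,"tz":0,"wx":0,"wy":0,"wz":-0.078,"claw":-1},{"tx":-0.15,"ty":0.19,"tz":0,"wx":0,"wy":0,"wz":-0.078,"claw":-1},{"tx":-0.14,"ty":0.2,"tz":0,"wx":0,"wy":0,"wz":-0.078,"claw":-1},{"tx":-0.12,"ty":0.21,"tz":0,"wx":0,"wy":0,"wz":-0.078,"claw":-1},{"tx":-0.1,"ty":0.22,"tz":0,"wx":0,"wy":0,"wz":-0.078,"claw":-1},{"tx":-0.09,"ty":0.23,"tz":0,"wx":0,"wy":0,"wz":-0.078,"claw":-1},{"tx":-0.07,"ty":0.23,"tz":0,"wx":0,"wy":0,"wz":-0.078,"claw":-1},{"tx":-0.05,"ty":0.24,"tz":0,"wx":0,"wy":0,"wz":-0.078,"claw":-1}]}}

```text
clock: 7.3
tool_pos: [0.4321, 0.1727, 0.0818]
eef_rot: [0.997, 0.079, 0.0, -0.0]
contact_force: [1.8, -0.1, -6.3]
opening: 0.309
finger_force: 25.0
```

>>> {"method": "drive_tool", "body": {"targets": [{"tx":0,"ty":0,"tz":0,"wx":0,"wy":0,"wz":0,"claw":-1},{"tx":0,"ty":0,"tz":0,"wx":0,"wy":0,"wz":0,"claw":-1},{"tx":0,"ty":0,"tz":0,"wx":0,"wy":0,"wz":0,"claw":-1},{"tx":0,"ty":0,"tz":-0.2,"wx":0,"wy":0,"wz":0,"claw":-1},{"tx":0,"ty":0,"tz":-0.2,"wx":0,"wy":0,"wz":0,"claw":-1},{"tx":0,"ty":0,"tz":-0.15,"wx":0,"wy":0,"wz":0,"claw":-1},{"tx":0,"ty":0,"tz":0,"wx":0,"wy":0,"wz":0,"claw":-1},{"tx":0,"ty":0,"tz":0,"wx":0,"wy":0,"wz":0,"claw":-1}]}}

```text
clock: 8.1
tool_pos: [0.4322, 0.1723, 0.0653]
eef_rot: [0.997, 0.081, 0.0, -0.0]
contact_force: [1.3, 0.3, -0.9]
opening: 0.303
finger_force: 25.0
```

>>> {"method": "drive_tool", "body": {"targets": [{"tx":0,"ty":0,"tz":0,"wx":0,"wy":0,"wz":0,"claw":1},{"tx":0,"ty":0,"tz":0,"wx":0,"wy":0,"wz":0,"claw":1},{"tx":0,"ty":0,"tz":0,"wx":0,"wy":0,"wz":0,"claw":1},{"tx":0,"ty":0,"tz":0,"wx":0,"wy":0,"wz":0,"claw":1},{"tx":0,"ty":0,"tz":0.5,"wx":0,"wy":0,"wz":0,"claw":1},{"tx":0,"ty":0,"tz":1,"wx":0,"wy":0,"wz":0,"claw":1},{"tx":0,"ty":0,"tz":1,"wx":0,"wy":0,"wz":0,"claw":1},{"tx":0,"ty":0,"tz":1,"wx":0,"wy":0,"wz":0,"claw":1}]}}

```text
clock: 8.9
tool_pos: [0.4313, 0.172, 0.1712]
eef_rot: [0.997, 0.081, -0.0, 0.0]
contact_force: [0.2, 0.1, -0.5]
opening: 0.992
finger_force: 0.0
```

>>> {"method": "drive_tool", "body": {"targets": [{"tx":0,"ty":-0.95,"tz":0.4,"wx":0,"wy":0,"wz":0.08,"claw":1},{"tx":0.25,"ty":-0.95,"tz":0,"wx":0,"wy":0,"wz":0.08,"claw":1},{"tx":0.25,"ty":-0.95,"tz":0,"wx":0,"wy":0,"wz":0.08,"claw":1},{"tx":0.25,"ty":-0.95,"tz":0,"wx":0,"wy":0,"wz":0.08,"claw":1},{"tx":0.25,"ty":-0.95,"tz":0,"wx":0,"wy":0,"wz":0.08,"claw":1},{"tx":0.25,"ty":-0.95,"tz":0,"wx":0,"wy":0,"wz":0.08,"claw":1},{"tx":0.25,"ty":-0.95,"tz":0,"wx":0,"wy":0,"wz":0.08,"claw":1},{"tx":0.25,"ty":-0.95,"tz":0,"wx":0,"wy":0,"wz":0,"claw":1}]}}

```text
clock: 9.7
tool_pos: [0.4841, -0.0571, 0.1822]
eef_rot: [0.931, 0.366, -0.0, -0.0]
contact_force: [0.3, -0.1, -0.6]
opening: 1.001
finger_force: 0.0
```

```bash
cat > look.py <<'E'
from h import *
import sys
from sys import argv
def run(tag,zst=.131):
    for n in('top','side'):
        s=vision.snapshot(n); P=cloud(s); cv2.imwrite(f'pics/{n}{tag}.png',s['image'])
        hsv=cv2.cvtColor(s['image'],cv2.COLOR_BGR2HSV); z=P[...,2]
        for nm,zz,h in(('cup',.09,.006),('stack',zst,.007),('knob',.088,.006)):
            m=(abs(z-zz)<h)&(P[...,0]>.3)&(P[...,0]<.85)&(P[...,1]>-.45)&(P[...,1]<.35)
            m&=(hsv[...,2]<70) if nm=='knob' else (hsv[...,1]<50)&(hsv[...,2]>140)
            k,l,st,c=cv2.connectedComponentsWithStats(m.astype(np.uint8))
            for i in range(1,k):
                if st[i,4]>40:
                    p=P[l==i]; 
                    mid=(p[:,:2].min(0)+p[:,:2].max(0))/2
                    print(n,nm,c[i].round(),st[i,4],'mean',p.mean(0).round(4),'mid',mid.round(4),'size',(np.ptp(p[:,:2],0)*1e3).round())
    print(r.get_state()['tool_pos'].round(4))
run(argv[1],float(argv[2]))
E
python3 look.py 1 .131
```

```text
top cup [278. 123.] 101 mean [ 0.7573 -0.1052  0.0914] mid [ 0.766  -0.1096] size [46. 50.]
top cup [225. 130.] 352 mean [0.7409 0.0218 0.0857] mid [0.7412 0.0205] size [56. 56.]
top cup [340. 193.] 263 mean [ 0.5913 -0.2525  0.0898] mid [ 0.5918 -0.2521] size [41. 40.]
top cup [334. 247.] 280 mean [ 0.4646 -0.239   0.0903] mid [ 0.4645 -0.2387] size [42. 42.]
top stack [144. 181.] 288 mean [0.6075 0.1982 0.1312] mid [0.6072 0.199 ] size [44. 43.]
top knob [292. 195.] 228 mean [ 0.5851 -0.1414  0.09  ] mid [ 0.5833 -0.1404] size [40. 42.]
top knob [159. 259.] 97 mean [0.4306 0.1702 0.088 ] mid [0.4301 0.1705] size [23. 24.]
side cup [256. 153.] 128 mean [ 0.5922 -0.2482  0.0905] mid [ 0.5923 -0.249 ] size [42. 46.]
side cup [192. 185.] 70 mean [ 0.7651 -0.0907  0.0901] mid [ 0.7671 -0.0954] size [44. 28.]
side cup [286. 201.] 161 mean [ 0.4845 -0.0552  0.0905] mid [ 0.4848 -0.0573] size [41. 48.]
side cup [192. 216.] 233 mean [0.7417 0.0233 0.0865] mid [0.742  0.0228] size [58. 60.]
side cup [231. 279.] 66 mean [0.6055 0.2201 0.0903] mid [0.6074 0.2175] size [48. 24.]
side stack [230. 264.] 247 mean [0.608  0.2024 0.1317] mid [0.6081 0.2015] size [44. 46.]
side knob [255. 179.] 136 mean [ 0.583  -0.1336  0.0899] mid [ 0.5826 -0.1357] size [42. 44.]
side knob [302. 271.] 83 mean [0.4312 0.1753 0.0884] mid [0.4316 0.1736] size [23. 26.]
[ 0.4846 -0.0608  0.1821]
```

>>> {"method": "drive_tool", "body": {"targets": [{"tx":0,"ty":0,"tz":-0.3,"wx":0,"wy":0,"wz":0,"claw":1},{"tx":0,"ty":0,"tz":-0.7,"wx":0,"wy":0,"wz":0,"claw":1},{"tx":0,"ty":0,"tz":-0.6,"wx":0,"wy":0,"wz":0,"claw":1},{"tx":0,"ty":0,"tz":0,"wx":0,"wy":0,"wz":0,"claw":1},{"tx":0,"ty":0,"tz":0,"wx":0,"wy":0,"wz":0,"claw":1},{"tx":0,"ty":0,"tz":0,"wx":0,"wy":0,"wz":0,"claw":1},{"tx":0,"ty":0,"tz":0,"wx":0,"wy":0,"wz":0,"claw":1},{"tx":0,"ty":0,"tz":0,"wx":0,"wy":0,"wz":0,"claw":1}], "force": 10}}

```text
clock: 10.6
tool_pos: [0.4847, -0.0557, 0.1349]
eef_rot: [0.931, 0.366, 0.001, 0.0]
contact_force: [0.1, -0.0, -0.6]
opening: 1.0
finger_force: 0.0
```

```bash
python3 look.py 2 .131 | grep -E "286|257|^\["
```

```text
side cup [286. 201.] 165 mean [ 0.485  -0.0548  0.0909] mid [ 0.4857 -0.059 ] size [43. 53.]
[ 0.4845 -0.0558  0.1346]
```

>>> {"method": "drive_tool", "body": {"targets": [{"tx":0.04,"ty":-0.05,"tz":-0.4,"wx":0,"wy":0,"wz":0,"claw":1},{"tx":0,"ty":0,"tz":-0.8,"wx":0,"wy":0,"wz":0,"claw":1},{"tx":0,"ty":0,"tz":-0.8,"wx":0,"wy":0,"wz":0,"claw":1},{"tx":0,"ty":0,"tz":-0.7,"wx":0,"wy":0,"wz":0,"claw":1},{"tx":0,"ty":0,"tz":-0.3,"wx":0,"wy":0,"wz":0,"claw":1},{"tx":0,"ty":0,"tz":0,"wx":0,"wy":0,"wz":0,"claw":1},{"tx":0,"ty":0,"tz":0,"wx":0,"wy":0,"wz":0,"claw":-0.2},{"tx":0,"ty":0,"tz":0,"wx":0,"wy":0,"wz":0,"claw":-0.2}]}}

```text
clock: 11.5
tool_pos: [0.4861, -0.0574, 0.045]
eef_rot: [0.931, 0.365, 0.001, 0.0]
contact_force: [0.4, 0.6, 0.1]
opening: 0.84
finger_force: 0.0
```

>>> {"method": "drive_tool", "body": {"targets": [{"tx":0,"ty":0,"tz":0,"wx":0,"wy":0,"wz":0,"claw":-0.2},{"tx":0,"ty":0,"tz":0,"wx":0,"wy":0,"wz":0,"claw":-0.2},{"tx":0,"ty":0,"tz":0,"wx":0,"wy":0,"wz":0,"claw":-0.2},{"tx":0,"ty":0,"tz":0,"wx":0,"wy":0,"wz":0,"claw":-0.2},{"tx":0,"ty":0,"tz":0,"wx":0,"wy":0,"wz":0,"claw":-0.2},{"tx":0,"ty":0,"tz":0,"wx":0,"wy":0,"wz":0,"claw":-0.2},{"tx":0,"ty":0,"tz":0.1,"wx":0,"wy":0,"wz":0,"claw":-0.2},{"tx":0,"ty":0,"tz":0.4,"wx":0,"wy":0,"wz":0,"claw":-0.2}]}}

```text
clock: 12.3
tool_pos: [0.4846, -0.0572, 0.0588]
eef_rot: [0.931, 0.366, -0.001, -0.0]
contact_force: [-1.3, -0.1, -0.5]
opening: 0.58
finger_force: 9.9
```

>>> {"method": "drive_tool", "body": {"targets": [{"tx":0,"ty":0,"tz":0.8,"wx":0,"wy":0,"wz":0,"claw":-0.2},{"tx":0,"ty":0,"tz":0.9,"wx":0,"wy":0,"wz":0,"claw":-0.2},{"tx":0,"ty":0,"tz":0.9,"wx":0,"wy":0,"wz":0,"claw":-0.2},{"tx":0,"ty":0,"tz":0.9,"wx":0,"wy":0,"wz":0,"claw":-0.2},{"tx":0,"ty":0,"tz":0.9,"wx":0,"wy":0,"wz":0,"claw":-0.2},{"tx":0.4,"ty":0.8,"tz":0,"wx":0,"wy":0,"wz":0,"claw":-0.2},{"tx":0.4,"ty":0.86,"tz":0,"wx":0,"wy":0,"wz":0,"claw":-0.2},{"tx":0.41,"ty":0.86,"tz":0,"wx":0,"wy":0,"wz":0,"claw":-0.2}]}}

```text
clock: 13.1
tool_pos: [0.5219, 0.0188, 0.1924]
eef_rot: [0.931, 0.365, 0.0, 0.0]
contact_force: [0.5, -0.2, -0.0]
opening: 0.579
finger_force: 9.9
```

>>> {"method": "drive_tool", "body": {"targets": [{"tx":0.41,"ty":0.9,"tz":0,"wx":0,"wy":0,"wz":0,"claw":-0.2},{"tx":0.41,"ty":0.9,"tz":0,"wx":0,"wy":0,"wz":0,"claw":-0.2},{"tx":0.41,"ty":0.9,"tz":0,"wx":0,"wy":0,"wz":0,"claw":-0.2},{"tx":0.41,"ty":0.9,"tz":0,"wx":0,"wy":0,"wz":0,"claw":-0.2},{"tx":0.41,"ty":0.9,"tz":0,"wx":0,"wy":0,"wz":0,"claw":-0.2},{"tx":0.41,"ty":0.9,"tz":0,"wx":0,"wy":0,"wz":0,"claw":-0.2},{"tx":0.4,"ty":0.67,"tz":0,"wx":0,"wy":0,"wz":0,"claw":-0.2},{"tx":0,"ty":0,"tz":0,"wx":0,"wy":0,"wz":0,"claw":-0.2}]}}

```text
clock: 13.9
tool_pos: [0.6078, 0.2048, 0.1918]
eef_rot: [0.93, 0.368, 0.001, -0.001]
contact_force: [-1.1, -0.7, -0.6]
opening: 0.575
finger_force: 9.9
```

```bash
python3 -c "
from plant import r
import time
for i in range(3): s=r.get_state(); print(s['tool_pos'].round(4),s['contact_force'].round(1),s['opening'])"
```

```text
[0.6078 0.2048 0.1918] [-1.1 -0.7 -0.6] 0.5750964716356028
[0.6078 0.2048 0.1918] [-1.1 -0.7 -0.6] 0.5750964716356028
[0.6078 0.2048 0.1918] [-1.1 -0.7 -0.6] 0.5750964716356028
```

>>> {"method": "drive_tool", "body": {"targets": [{"tx":0,"ty":0,"tz":-0.1,"wx":0,"wy":0,"wz":0,"claw":-0.2},{"tx":0,"ty":0,"tz":0,"wx":0,"wy":0,"wz":0,"claw":-0.2},{"tx":0,"ty":0,"tz":0,"wx":0,"wy":0,"wz":0,"claw":-0.2},{"tx":0,"ty":0,"tz":0,"wx":0,"wy":0,"wz":0,"claw":-0.2},{"tx":0,"ty":0,"tz":0,"wx":0,"wy":0,"wz":0,"claw":-0.2},{"tx":0,"ty":0,"tz":0,"wx":0,"wy":0,"wz":0,"claw":-0.2},{"tx":0,"ty":0,"tz":0,"wx":0,"wy":0,"wz":0,"claw":-0.2},{"tx":0,"ty":0,"tz":0,"wx":0,"wy":0,"wz":0,"claw":-0.2}]}}

```text
clock: 14.7
tool_pos: [0.6076, 0.2004, 0.1883]
eef_rot: [0.931, 0.366, 0.0, 0.0]
contact_force: [-0.1, -0.3, -1.0]
opening: 0.579
finger_force: 9.9
```

```bash
python3 - <<'E'
from h import *
s=vision.snapshot('side'); 
cv2.imwrite('pics/c3.png',cv2.resize(s['image'][190:330,160:320],None,fx=4,fy=4,interpolation=cv2.INTER_CUBIC))
E
```

```text
(no output)
```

View pics/c3.png

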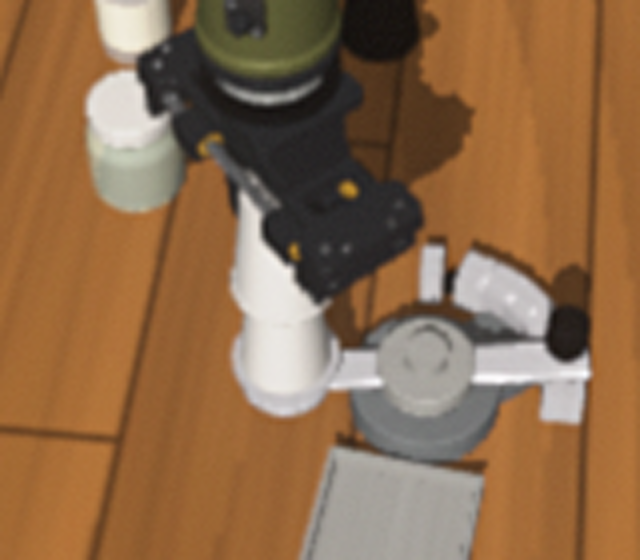

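The crop shows the held cup upright directly above the stub (rim about (278,300), stub base (288,385), with the same lean as other verticals). Lowering it.

>>> {"method": "drive_tool", "body": {"targets": [{"tx":0,"ty":0,"tz":-0.3,"wx":0,"wy":0,"wz":0,"claw":-0.2},{"tx":0,"ty":0,"tz":-0.3,"wx":0,"wy":0,"wz":0,"claw":-0.2},{"tx":0,"ty":0,"tz":-0.3,"wx":0,"wy":0,"wz":0,"claw":-0.2},{"tx":0,"ty":0,"tz":-0.3,"wx":0,"wy":0,"wz":0,"claw":-0.2},{"tx":0,"ty":0,"tz":-0.3,"wx":0,"wy":0,"wz":0,"claw":-0.2},{"tx":0,"ty":0,"tz":-0.2,"wx":0,"wy":0,"wz":0,"claw":-0.2},{"tx":0,"ty":0,"tz":-0.1,"wx":0,"wy":0,"wz":0,"claw":-0.2},{"tx":0,"ty":0,"tz":-0.1,"wx":0,"wy":0,"wz":0,"claw":-0.2}]}}

```text
clock: 15.55
tool_pos: [0.6081, 0.2004, 0.1312]
eef_rot: [0.931, 0.365, 0.0, 0.0]
contact_force: [1.1, 0.9, 0.8]
opening: 0.582
finger_force: 10.0
```

>>> {"method": "drive_tool", "body": {"targets": [{"tx":0,"ty":0,"tz":-0.1,"wx":0,"wy":0,"wz":0,"claw":-0.2},{"tx":0,"ty":0,"tz":-0.1,"wx":0,"wy":0,"wz":0,"claw":-0.2},{"tx":0,"ty":0,"tz":-0.1,"wx":0,"wy":0,"wz":0,"claw":-0.2},{"tx":0,"ty":0,"tz":0,"wx":0,"wy":0,"wz":0,"claw":-0.2},{"tx":0,"ty":0,"tz":0,"wx":0,"wy":0,"wz":0,"claw":-0.2},{"tx":0,"ty":0,"tz":0,"wx":0,"wy":0,"wz":0,"claw":-0.2},{"tx":0,"ty":0,"tz":0,"wx":0,"wy":0,"wz":0,"claw":-0.2},{"tx":0,"ty":0,"tz":0,"wx":0,"wy":0,"wz":0,"claw":-0.2}]}}

```text
clock: 16.35
tool_pos: [0.6086, 0.2007, 0.1227]
eef_rot: [0.931, 0.365, 0.001, 0.0]
contact_force: [5.7, 1.2, 2.5]
opening: 0.582
finger_force: 10.1
```

>>> {"method": "drive_tool", "body": {"targets": [{"tx":0.03,"ty":0.01,"tz":0,"wx":0,"wy":0,"wz":0,"claw":-0.2},{"tx":0.02,"ty":0,"tz":0,"wx":0,"wy":0,"wz":0,"claw":-0.2},{"tx":0,"ty":0,"tz":0,"wx":0,"wy":0,"wz":0,"claw":-0.2},{"tx":0,"ty":0,"tz":0,"wx":0,"wy":0,"wz":0,"claw":-0.2},{"tx":0,"ty":0,"tz":0,"wx":0,"wy":0,"wz":0,"claw":-0.2},{"tx":0,"ty":0,"tz":0,"wx":0,"wy":0,"wz":0,"claw":-0.2},{"tx":0,"ty":0,"tz":0,"wx":0,"wy":0,"wz":0,"claw":-0.2},{"tx":0,"ty":0,"tz":0,"wx":0,"wy":0,"wz":0,"claw":-0.2}]}}

```text
clock: 17.15
tool_pos: [0.6089, 0.2008, 0.1222]
eef_rot: [0.931, 0.366, -0.0, -0.0]
contact_force: [2.6, -0.1, 2.3]
opening: 0.576
finger_force: 10.1
```

>>> {"method": "drive_tool", "body": {"targets": [{"tx":0.03,"ty":0,"tz":0,"wx":0,"wy":0,"wz":0,"claw":-0.2},{"tx":0,"ty":0,"tz":-0.05,"wx":0,"wy":0,"wz":0,"claw":-0.2},{"tx":0,"ty":0,"tz":-0.05,"wx":0,"wy":0,"wz":0,"claw":-0.2},{"tx":0,"ty":0,"tz":0,"wx":0,"wy":0,"wz":0,"claw":-0.2},{"tx":0,"ty":0,"tz":0,"wx":0,"wy":0,"wz":0,"claw":-0.2},{"tx":0,"ty":0,"tz":0,"wx":0,"wy":0,"wz":0,"claw":-0.2},{"tx":0,"ty":0,"tz":0,"wx":0,"wy":0,"wz":0,"claw":-0.2},{"tx":0,"ty":0,"tz":0,"wx":0,"wy":0,"wz":0,"claw":-0.2}]}}

```text
clock: 17.95
tool_pos: [0.6096, 0.2006, 0.119]
eef_rot: [0.931, 0.366, -0.001, 0.0]
contact_force: [0.3, 0.0, -0.4]
opening: 0.579
finger_force: 9.9
```

>>> {"method": "drive_tool", "body": {"targets": [{"tx":0,"ty":0,"tz":-0.05,"wx":0,"wy":0,"wz":0,"claw":-0.2},{"tx":0,"ty":0,"tz":-0.05,"wx":0,"wy":0,"wz":0,"claw":-0.2},{"tx":0,"ty":0,"tz":-0.05,"wx":0,"wy":0,"wz":0,"claw":-0.2},{"tx":0,"ty":0,"tz":0,"wx":0,"wy":0,"wz":0,"claw":-0.2},{"tx":0,"ty":0,"tz":0,"wx":0,"wy":0,"wz":0,"claw":-0.2},{"tx":0,"ty":0,"tz":0,"wx":0,"wy":0,"wz":0,"claw":-0.2},{"tx":0,"ty":0,"tz":0,"wx":0,"wy":0,"wz":0,"claw":-0.2},{"tx":0,"ty":0,"tz":0,"wx":0,"wy":0,"wz":0,"claw":-0.2}]}}

```text
clock: 18.75
tool_pos: [0.6098, 0.2007, 0.1147]
eef_rot: [0.931, 0.366, -0.0, 0.0]
contact_force: [-2.7, -0.6, 3.1]
opening: 0.58
finger_force: 10.1
```

>>> {"method": "drive_tool", "body": {"targets": [{"tx":-0.02,"ty":0,"tz":-0.05,"wx":0,"wy":0,"wz":0,"claw":-0.2},{"tx":0,"ty":0,"tz":-0.05,"wx":0,"wy":0,"wz":0,"claw":-0.2},{"tx":0,"ty":0,"tz":0,"wx":0,"wy":0,"wz":0,"claw":-0.2},{"tx":0,"ty":0,"tz":0,"wx":0,"wy":0,"wz":0,"claw":-0.2},{"tx":0,"ty":0,"tz":0,"wx":0,"wy":0,"wz":0,"claw":-0.2},{"tx":0,"ty":0,"tz":0,"wx":0,"wy":0,"wz":0,"claw":-0.2},{"tx":0,"ty":0,"tz":0,"wx":0,"wy":0,"wz":0,"claw":-0.2},{"tx":0,"ty":0,"tz":0,"wx":0,"wy":0,"wz":0,"claw":-0.2}]}}

```text
clock: 19.55
tool_pos: [0.6097, 0.2008, 0.1121]
eef_rot: [0.931, 0.366, 0.0, 0.0]
contact_force: [-2.9, -1.1, 7.3]
opening: 0.579
finger_force: 10.2
```

>>> {"method": "drive_tool", "body": {"targets": [{"tx":0,"ty":0,"tz":0.1,"wx":0,"wy":0,"wz":0,"claw":-0.2},{"tx":0,"ty":0,"tz":0,"wx":0,"wy":0,"wz":0,"claw":1},{"tx":0,"ty":0,"tz":0,"wx":0,"wy":0,"wz":0,"claw":1},{"tx":0,"ty":0,"tz":0,"wx":0,"wy":0,"wz":0,"claw":1},{"tx":0,"ty":0,"tz":0.5,"wx":0,"wy":0,"wz":0,"claw":1},{"tx":0,"ty":0,"tz":0.8,"wx":0,"wy":0,"wz":0,"claw":1},{"tx":0,"ty":0,"tz":0.8,"wx":0,"wy":0,"wz":0,"claw":1},{"tx":0,"ty":0,"tz":0.8,"wx":0,"wy":0,"wz":0,"claw":1}]}}

```text
clock: 20.35
tool_pos: [0.6096, 0.2008, 0.2036]
eef_rot: [0.931, 0.366, 0.0, -0.0]
contact_force: [-0.1, 0.3, -0.0]
opening: 1.0
finger_force: 0.0
```

>>> {"method": "drive_tool", "body": {"targets": [{"tx":-0.3,"ty":-0.9,"tz":0.2,"wx":0,"wy":0,"wz":0,"claw":1},{"tx":-0.3,"ty":-0.97,"tz":0,"wx":0,"wy":0,"wz":0,"claw":1},{"tx":-0.3,"ty":-0.97,"tz":0,"wx":0,"wy":0,"wz":0,"claw":1},{"tx":-0.3,"ty":-0.97,"tz":0,"wx":0,"wy":0,"wz":0,"claw":1},{"tx":-0.3,"ty":-0.97,"tz":0,"wx":0,"wy":0,"wz":0,"claw":1},{"tx":-0.3,"ty":-0.97,"tz":0,"wx":0,"wy":0,"wz":0,"claw":1},{"tx":-0.3,"ty":-0.97,"tz":0,"wx":0,"wy":0,"wz":0,"claw":1},{"tx":-0.3,"ty":-0.97,"tz":0,"wx":0,"wy":0,"wz":0,"claw":1}]}}

```text
clock: 21.15
tool_pos: [0.5375, -0.0311, 0.2088]
eef_rot: [0.931, 0.366, 0.001, 0.0]
contact_force: [1.2, -0.5, 0.7]
opening: 0.999
finger_force: 0.0
```

```bash
python3 look.py 4 .162
```

```text
top cup [278. 123.] 106 mean [ 0.7567 -0.1065  0.0912] mid [ 0.7661 -0.1096] size [48. 51.]
top cup [225. 130.] 369 mean [0.7414 0.0207 0.0858] mid [0.7412 0.0205] size [55. 56.]
top cup [340. 193.] 262 mean [ 0.5914 -0.2525  0.0899] mid [ 0.592  -0.2522] size [41. 40.]
top cup [334. 247.] 279 mean [ 0.4647 -0.2394  0.0903] mid [ 0.4645 -0.2396] size [42. 40.]
top stack [139. 179.] 315 mean [0.6074 0.1991 0.1628] mid [0.6069 0.1992] size [43. 43.]
top knob [292. 196.] 247 mean [ 0.5821 -0.1403  0.0899] mid [ 0.5833 -0.1395] size [40. 45.]
top knob [159. 259.] 96 mean [0.4306 0.1694 0.0875] mid [0.4301 0.1704] size [24. 24.]
side cup [192. 185.] 74 mean [ 0.7651 -0.0909  0.0908] mid [ 0.7668 -0.0935] size [46. 31.]
side cup [192. 216.] 231 mean [0.7416 0.0236 0.0867] mid [0.7417 0.0237] size [57. 60.]
side cup [231. 280.] 78 mean [0.6056 0.2227 0.0899] mid [0.6082 0.2176] size [58. 26.]
side stack [230. 257.] 251 mean [0.608  0.2037 0.163 ] mid [0.6084 0.2018] size [43. 44.]
side knob [255. 179.] 142 mean [ 0.5825 -0.1345  0.0896] mid [ 0.5825 -0.1379] size [43. 48.]
side knob [302. 271.] 83 mean [0.4313 0.174  0.0881] mid [0.4314 0.1726] size [23. 26.]
[ 0.5361 -0.0357  0.2086]
```

>>> {"method": "drive_tool", "body": {"targets": [{"tx":-0.3,"ty":-0.86,"tz":0,"wx":0,"wy":0,"wz":0,"claw":1},{"tx":-0.3,"ty":-0.86,"tz":0,"wx":0,"wy":0,"wz":0,"claw":1},{"tx":-0.3,"ty":-0.86,"tz":0,"wx":0,"wy":0,"wz":0,"claw":1},{"tx":-0.3,"ty":-0.86,"tz":0,"wx":0,"wy":0,"wz":0,"claw":1},{"tx":-0.3,"ty":-0.86,"tz":0,"wx":0,"wy":0,"wz":0,"claw":1},{"tx":-0.3,"ty":-0.86,"tz":-0.3,"wx":0,"wy":0,"wz":0,"claw":1},{"tx":-0.3,"ty":-0.86,"tz":-0.7,"wx":0,"wy":0,"wz":0,"claw":1},{"tx":-0.34,"ty":-0.88,"tz":-0.7,"wx":0,"wy":0,"wz":0,"claw":1}]}}

```text
clock: 22.05
tool_pos: [0.4657, -0.2375, 0.1573]
eef_rot: [0.931, 0.366, 0.002, 0.001]
contact_force: [0.2, 0.4, -0.3]
opening: 0.998
finger_force: 0.0
```

>>> {"method": "drive_tool", "body": {"targets": [{"tx":0,"ty":0,"tz":-0.4,"wx":0,"wy":0,"wz":0,"claw":1},{"tx":0,"ty":0,"tz":0,"wx":0,"wy":0,"wz":0,"claw":1},{"tx":0,"ty":0,"tz":0,"wx":0,"wy":0,"wz":0,"claw":1},{"tx":0,"ty":0,"tz":0,"wx":0,"wy":0,"wz":0,"claw":1},{"tx":0,"ty":0,"tz":0,"wx":0,"wy":0,"wz":0,"claw":1},{"tx":0,"ty":0,"tz":0,"wx":0,"wy":0,"wz":0,"claw":1},{"tx":0,"ty":0,"tz":0,"wx":0,"wy":0,"wz":0,"claw":1},{"tx":0,"ty":0,"tz":0,"wx":0,"wy":0,"wz":0,"claw":1}]}}

```text
clock: 22.85
tool_pos: [0.4644, -0.2369, 0.1449]
eef_rot: [0.931, 0.366, 0.0, 0.0]
contact_force: [-0.6, -0.3, 0.2]
opening: 0.995
finger_force: 0.0
```

```bash
python3 look.py 5 .162 | grep -E "cup|^\["
```

```text
top cup [277. 123.] 98 mean [ 0.757  -0.1035  0.0915] mid [ 0.7659 -0.1096] size [47. 50.]
top cup [225. 130.] 336 mean [0.741  0.0207 0.0857] mid [0.7413 0.0203] size [56. 56.]
top cup [340. 193.] 261 mean [ 0.5914 -0.2524  0.09  ] mid [ 0.5919 -0.2523] size [41. 40.]
top cup [330. 242.] 49 mean [ 0.4769 -0.2284  0.0895] mid [ 0.4748 -0.2294] size [21. 23.]
side cup [256. 153.] 123 mean [ 0.5912 -0.2487  0.0903] mid [ 0.5921 -0.2497] size [42. 48.]
side cup [296. 159.] 135 mean [ 0.4639 -0.235   0.0905] mid [ 0.4643 -0.2369] size [44. 53.]
side cup [191. 185.] 74 mean [ 0.7667 -0.0902  0.0905] mid [ 0.7663 -0.0938] size [46. 31.]
side cup [192. 216.] 239 mean [0.7418 0.0237 0.0866] mid [0.7422 0.0227] size [57. 60.]
side cup [230. 281.] 71 mean [0.6061 0.2231 0.0892] mid [0.6081 0.2179] size [59. 28.]
[ 0.4642 -0.237   0.1448]
```

>>> {"method": "drive_tool", "body": {"targets": [{"tx":0,"ty":0,"tz":-0.4,"wx":0,"wy":0,"wz":0,"claw":1},{"tx":0,"ty":0,"tz":-0.8,"wx":0,"wy":0,"wz":0,"claw":1},{"tx":0,"ty":0,"tz":-0.8,"wx":0,"wy":0,"wz":0,"claw":1},{"tx":0,"ty":0,"tz":-0.8,"wx":0,"wy":0,"wz":0,"claw":1},{"tx":0,"ty":0,"tz":-0.55,"wx":0,"wy":0,"wz":0,"claw":1},{"tx":0,"ty":0,"tz":0,"wx":0,"wy":0,"wz":0,"claw":1},{"tx":0,"ty":0,"tz":0,"wx":0,"wy":0,"wz":0,"claw":-0.2},{"tx":0,"ty":0,"tz":0,"wx":0,"wy":0,"wz":0,"claw":-0.2}]}}

```text
clock: 23.75
tool_pos: [0.4646, -0.2371, 0.0448]
eef_rot: [0.931, 0.366, 0.0, 0.0]
contact_force: [0.1, 1.3, 0.5]
opening: 0.841
finger_force: 0.0
```

>>> {"method": "drive_tool", "body": {"targets": [{"tx":0,"ty":0,"tz":0,"wx":0,"wy":0,"wz":0,"claw":-0.2},{"tx":0,"ty":0,"tz":0,"wx":0,"wy":0,"wz":0,"claw":-0.2},{"tx":0,"ty":0,"tz":0,"wx":0,"wy":0,"wz":0,"claw":-0.2},{"tx":0,"ty":0,"tz":0,"wx":0,"wy":0,"wz":0,"claw":-0.2},{"tx":0,"ty":0,"tz":0,"wx":0,"wy":0,"wz":0,"claw":-0.2},{"tx":0,"ty":0,"tz":0,"wx":0,"wy":0,"wz":0,"claw":-0.2},{"tx":0,"ty":0,"tz":0,"wx":0,"wy":0,"wz":0,"claw":-0.2},{"tx":0,"ty":0,"tz":0,"wx":0,"wy":0,"wz":0,"claw":-0.2}]}}

```text
clock: 24.55
tool_pos: [0.4646, -0.2372, 0.0445]
eef_rot: [0.931, 0.365, 0.0, 0.0]
contact_force: [0.4, 0.3, 4.7]
opening: 0.576
finger_force: 10.2
```

>>> {"method": "drive_tool", "body": {"targets": [{"tx":0,"ty":0,"tz":0.5,"wx":0,"wy":0,"wz":0,"claw":-0.2},{"tx":0,"ty":0,"tz":0.9,"wx":0,"wy":0,"wz":0,"claw":-0.2},{"tx":0.3,"ty":0.9,"tz":0.9,"wx":0,"wy":0,"wz":0,"claw":-0.2},{"tx":0.3,"ty":0.9,"tz":0.9,"wx":0,"wy":0,"wz":0,"claw":-0.2},{"tx":0.3,"ty":0.9,"tz":0.9,"wx":0,"wy":0,"wz":0,"claw":-0.2},{"tx":0.3,"ty":0.9,"tz":0.9,"wx":0,"wy":0,"wz":0,"claw":-0.2},{"tx":0.3,"ty":0.9,"tz":0.9,"wx":0,"wy":0,"wz":0,"claw":-0.2},{"tx":0.3,"ty":0.9,"tz":0,"wx":0,"wy":0,"wz":0,"claw":-0.2}]}}

```text
clock: 25.35
tool_pos: [0.5199, -0.0738, 0.224]
eef_rot: [0.931, 0.365, 0.002, 0.001]
contact_force: [1.3, 0.1, -0.4]
opening: 0.576
finger_force: 9.9
```

>>> {"method": "drive_tool", "body": {"targets": [{"tx":0.3,"ty":0.95,"tz":0,"wx":0,"wy":0,"wz":0,"claw":-0.2},{"tx":0.3,"ty":0.95,"tz":0,"wx":0,"wy":0,"wz":0,"claw":-0.2},{"tx":0.3,"ty":0.95,"tz":0,"wx":0,"wy":0,"wz":0,"claw":-0.2},{"tx":0.3,"ty":0.95,"tz":0,"wx":0,"wy":0,"wz":0,"claw":-0.2},{"tx":0.3,"ty":0.95,"tz":0,"wx":0,"wy":0,"wz":0,"claw":-0.2},{"tx":0.3,"ty":0.95,"tz":0,"wx":0,"wy":0,"wz":0,"claw":-0.2},{"tx":0.3,"ty":0.95,"tz":0,"wx":0,"wy":0,"wz":0,"claw":-0.2},{"tx":0.3,"ty":0.95,"tz":0,"wx":0,"wy":0,"wz":0,"claw":-0.2}]}}

```text
clock: 26.15
tool_pos: [0.5896, 0.154, 0.2204]
eef_rot: [0.931, 0.366, -0.001, -0.0]
contact_force: [0.1, 0.5, -0.3]
opening: 0.578
finger_force: 9.9
```

>>> {"method": "drive_tool", "body": {"targets": [{"tx":0.31,"ty":0.9,"tz":0,"wx":0,"wy":0,"wz":0,"claw":-0.2},{"tx":0.3,"ty":0.7,"tz":0,"wx":0,"wy":0,"wz":0,"claw":-0.2},{"tx":0,"ty":0,"tz":0,"wx":0,"wy":0,"wz":0,"claw":-0.2},{"tx":0,"ty":0,"tz":0,"wx":0,"wy":0,"wz":0,"claw":-0.2},{"tx":0,"ty":0,"tz":0,"wx":0,"wy":0,"wz":0,"claw":-0.2},{"tx":0,"ty":0,"tz":0,"wx":0,"wy":0,"wz":0,"claw":-0.2},{"tx":0,"ty":0,"tz":0,"wx":0,"wy":0,"wz":0,"claw":-0.2},{"tx":0,"ty":0,"tz":0,"wx":0,"wy":0,"wz":0,"claw":-0.2}]}}

```text
clock: 26.95
tool_pos: [0.6085, 0.2003, 0.2214]
eef_rot: [0.931, 0.365, -0.0, 0.0]
contact_force: [0.3, 0.1, -0.8]
opening: 0.576
finger_force: 9.9
```

>>> {"method": "drive_tool", "body": {"targets": [{"tx":0.01,"ty":0.01,"tz":-0.3,"wx":0,"wy":0,"wz":0,"claw":-0.2},{"tx":0,"ty":0,"tz":-0.35,"wx":0,"wy":0,"wz":0,"claw":-0.2},{"tx":0,"ty":0,"tz":-0.35,"wx":0,"wy":0,"wz":0,"claw":-0.2},{"tx":0,"ty":0,"tz":-0.35,"wx":0,"wy":0,"wz":0,"claw":-0.2},{"tx":0,"ty":0,"tz":-0.35,"wx":0,"wy":0,"wz":0,"claw":-0.2},{"tx":0,"ty":0,"tz":-0.3,"wx":0,"wy":0,"wz":0,"claw":-0.2},{"tx":0,"ty":0,"tz":-0.2,"wx":0,"wy":0,"wz":0,"claw":-0.2},{"tx":0,"ty":0,"tz":0,"wx":0,"wy":0,"wz":0,"claw":-0.2}]}}

```text
clock: 27.75
tool_pos: [0.6095, 0.2015, 0.1548]
eef_rot: [0.931, 0.366, 0.001, 0.0]
contact_force: [2.5, 0.6, 0.2]
opening: 0.574
finger_force: 10.0
```

>>> {"method": "drive_tool", "body": {"targets": [{"tx":0,"ty":0,"tz":-0.1,"wx":0,"wy":0,"wz":0,"claw":-0.2},{"tx":0,"ty":0,"tz":-0.1,"wx":0,"wy":0,"wz":0,"claw":-0.2},{"tx":0,"ty":0,"tz":-0.06,"wx":0,"wy":0,"wz":0,"claw":-0.2},{"tx":0,"ty":0,"tz":0,"wx":0,"wy":0,"wz":0,"claw":-0.2},{"tx":0,"ty":0,"tz":0,"wx":0,"wy":0,"wz":0,"claw":-0.2},{"tx":0,"ty":0,"tz":0,"wx":0,"wy":0,"wz":0,"claw":-0.2},{"tx":0,"ty":0,"tz":0,"wx":0,"wy":0,"wz":0,"claw":-0.2},{"tx":0,"ty":0,"tz":0,"wx":0,"wy":0,"wz":0,"claw":-0.2}]}}

```text
clock: 28.55
tool_pos: [0.6096, 0.2015, 0.1478]
eef_rot: [0.931, 0.365, 0.001, 0.0]
contact_force: [5.0, 0.9, 3.0]
opening: 0.574
finger_force: 10.1
```

>>> {"method": "drive_tool", "body": {"targets": [{"tx":0.05,"ty":0.01,"tz":0,"wx":0,"wy":0,"wz":0,"claw":-0.2},{"tx":0.02,"ty":0,"tz":0,"wx":0,"wy":0,"wz":0,"claw":-0.2},{"tx":0,"ty":0,"tz":-0.05,"wx":0,"wy":0,"wz":0,"claw":-0.2},{"tx":0,"ty":0,"tz":-0.05,"wx":0,"wy":0,"wz":0,"claw":-0.2},{"tx":0,"ty":0,"tz":0,"wx":0,"wy":0,"wz":0,"claw":-0.2},{"tx":0,"ty":0,"tz":0,"wx":0,"wy":0,"wz":0,"claw":-0.2},{"tx":0,"ty":0,"tz":0,"wx":0,"wy":0,"wz":0,"claw":-0.2},{"tx":0,"ty":0,"tz":0,"wx":0,"wy":0,"wz":0,"claw":-0.2}]}}

```text
clock: 29.35
tool_pos: [0.6104, 0.2015, 0.1443]
eef_rot: [0.931, 0.366, -0.001, -0.0]
contact_force: [-0.8, 0.3, 4.4]
opening: 0.578
finger_force: 10.2
```

>>> {"method": "drive_tool", "body": {"targets": [{"tx":0,"ty":0,"tz":-0.07,"wx":0,"wy":0,"wz":0,"claw":-0.2},{"tx":0,"ty":0,"tz":0,"wx":0,"wy":0,"wz":0,"claw":-0.2},{"tx":0,"ty":0,"tz":0.13,"wx":0,"wy":0,"wz":0,"claw":-0.2},{"tx":0,"ty":0,"tz":0,"wx":0,"wy":0,"wz":0,"claw":1},{"tx":0,"ty":0,"tz":0,"wx":0,"wy":0,"wz":0,"claw":1},{"tx":0,"ty":0,"tz":0,"wx":0,"wy":0,"wz":0,"claw":1},{"tx":0,"ty":0,"tz":0.4,"wx":0,"wy":0,"wz":0,"claw":1},{"tx":0,"ty":0,"tz":0.9,"wx":0,"wy":0,"wz":0,"claw":1}]}}

```text
clock: 30.15
tool_pos: [0.6092, 0.2009, 0.1838]
eef_rot: [0.931, 0.366, -0.003, 0.0]
contact_force: [-0.6, -0.8, 0.7]
opening: 0.989
finger_force: 0.0
```

>>> {"method": "drive_tool", "body": {"targets": [{"tx":0,"ty":0,"tz":0.9,"wx":0,"wy":0,"wz":0,"claw":1},{"tx":0,"ty":0,"tz":0.4,"wx":0,"wy":0,"wz":0,"claw":1},{"tx":-0.04,"ty":-0.94,"tz":0,"wx":0,"wy":0,"wz":0,"claw":1},{"tx":-0.04,"ty":-0.94,"tz":0,"wx":0,"wy":0,"wz":0,"claw":1},{"tx":-0.04,"ty":-0.94,"tz":0,"wx":0,"wy":0,"wz":0,"claw":1},{"tx":-0.04,"ty":-0.94,"tz":0,"wx":0,"wy":0,"wz":0,"claw":1},{"tx":-0.04,"ty":-0.94,"tz":0,"wx":0,"wy":0,"wz":0,"claw":1},{"tx":-0.04,"ty":-0.94,"tz":0,"wx":0,"wy":0,"wz":0,"claw":1}]}}

```text
clock: 30.95
tool_pos: [0.6033, 0.0312, 0.2242]
eef_rot: [0.931, 0.366, -0.0, 0.0]
contact_force: [0.4, -0.5, 0.0]
opening: 1.003
finger_force: 0.0
```

```bash
python3 look.py 6 .194
```

```text
top cup [279. 123.] 113 mean [ 0.7568 -0.1078  0.0909] mid [ 0.7659 -0.1098] size [48. 51.]
top cup [221. 126.] 120 mean [0.7518 0.0314 0.0858] mid [0.7476 0.023 ] size [43. 51.]
top cup [340. 193.] 263 mean [ 0.5915 -0.2524  0.0899] mid [ 0.5918 -0.2519] size [41. 40.]
top knob [291. 196.] 267 mean [ 0.5829 -0.1392  0.0901] mid [ 0.5832 -0.1396] size [40. 45.]
side cup [192. 185.] 64 mean [ 0.7643 -0.0906  0.0902] mid [ 0.7678 -0.0932] size [46. 28.]
side cup [192. 215.] 235 mean [0.742  0.0227 0.0866] mid [0.7417 0.0236] size [58. 61.]
side cup [231. 281.] 77 mean [0.6036 0.2232 0.0897] mid [0.6061 0.2172] size [54. 29.]
side stack [229. 249.] 262 mean [0.6081 0.2034 0.1941] mid [0.6084 0.2018] size [43. 46.]
side knob [302. 270.] 82 mean [0.4315 0.174  0.0884] mid [0.4315 0.1739] size [23. 28.]
[0.6033 0.0261 0.224 ]
```

>>> {"method": "drive_tool", "body": {"targets": [{"tx":-0.04,"ty":-0.94,"tz":0,"wx":0,"wy":0,"wz":0,"claw":1},{"tx":-0.04,"ty":-0.94,"tz":0,"wx":0,"wy":0,"wz":0,"claw":1},{"tx":-0.04,"ty":-0.94,"tz":0,"wx":0,"wy":0,"wz":0,"claw":1},{"tx":-0.04,"ty":-0.94,"tz":0,"wx":0,"wy":0,"wz":0,"claw":1},{"tx":-0.04,"ty":-0.94,"tz":0,"wx":0,"wy":0,"wz":0,"claw":1},{"tx":-0.04,"ty":-0.94,"tz":0,"wx":0,"wy":0,"wz":0,"claw":1},{"tx":-0.04,"ty":-0.94,"tz":0,"wx":0,"wy":0,"wz":0,"claw":1},{"tx":-0.04,"ty":-0.94,"tz":-0.2,"wx":0,"wy":0,"wz":0,"claw":1}]}}

```text
clock: 31.85
tool_pos: [0.5949, -0.1932, 0.2188]
eef_rot: [0.931, 0.366, 0.001, 0.0]
contact_force: [0.4, -0.4, -0.2]
opening: 0.998
finger_force: 0.0
```

>>> {"method": "drive_tool", "body": {"targets": [{"tx":-0.03,"ty":-0.94,"tz":-0.6,"wx":0,"wy":0,"wz":0,"claw":1},{"tx":-0.03,"ty":-0.93,"tz":-0.8,"wx":0,"wy":0,"wz":0,"claw":1},{"tx":0,"ty":0,"tz":-0.8,"wx":0,"wy":0,"wz":0,"claw":1},{"tx":0,"ty":0,"tz":-0.3,"wx":0,"wy":0,"wz":0,"claw":1},{"tx":0,"ty":0,"tz":0,"wx":0,"wy":0,"wz":0,"claw":1},{"tx":0,"ty":0,"tz":0,"wx":0,"wy":0,"wz":0,"claw":1},{"tx":0,"ty":0,"tz":0,"wx":0,"wy":0,"wz":0,"claw":1},{"tx":0,"ty":0,"tz":0,"wx":0,"wy":0,"wz":0,"claw":1}]}}

```text
clock: 32.65
tool_pos: [0.5932, -0.2489, 0.1445]
eef_rot: [0.931, 0.366, 0.001, 0.001]
contact_force: [-0.1, 0.8, 0.1]
opening: 1.0
finger_force: 0.0
```

```bash
python3 look.py 7 .194 | grep -E "cup|stack|^\["
```

```text
top cup [277. 123.] 99 mean [ 0.7572 -0.1041  0.0918] mid [ 0.7655 -0.1097] size [47. 51.]
top cup [226. 130.] 349 mean [0.7415 0.0201 0.0858] mid [0.7413 0.0204] size [56. 56.]
top stack [134. 177.] 338 mean [0.6075 0.199  0.194 ] mid [0.6075 0.199 ] size [43. 43.]
side cup [256. 153.] 125 mean [ 0.5919 -0.2485  0.0903] mid [ 0.5924 -0.2495] size [42. 47.]
side cup [192. 185.] 64 mean [ 0.765  -0.0907  0.09  ] mid [ 0.7672 -0.0925] size [47. 26.]
side cup [192. 215.] 241 mean [0.7418 0.0228 0.0866] mid [0.7421 0.0221] size [56. 59.]
side cup [231. 280.] 70 mean [0.6045 0.2232 0.0905] mid [0.6079 0.2171] size [57. 30.]
side stack [229. 249.] 260 mean [0.6081 0.2036 0.1942] mid [0.6084 0.2007] size [43. 48.]
[ 0.5928 -0.2491  0.1441]
```

>>> {"method": "drive_tool", "body": {"targets": [{"tx":-0.04,"ty":-0.04,"tz":-0.4,"wx":0,"wy":0,"wz":0,"claw":1},{"tx":0,"ty":0,"tz":-0.8,"wx":0,"wy":0,"wz":0,"claw":1},{"tx":0,"ty":0,"tz":-0.8,"wx":0,"wy":0,"wz":0,"claw":1},{"tx":0,"ty":0,"tz":-0.8,"wx":0,"wy":0,"wz":0,"claw":1},{"tx":0,"ty":0,"tz":-0.51,"wx":0,"wy":0,"wz":0,"claw":1},{"tx":0,"ty":0,"tz":0,"wx":0,"wy":0,"wz":0,"claw":1},{"tx":0,"ty":0,"tz":0,"wx":0,"wy":0,"wz":0,"claw":-0.2},{"tx":0,"ty":0,"tz":0,"wx":0,"wy":0,"wz":0,"claw":-0.2}]}}

```text
clock: 33.55
tool_pos: [0.5921, -0.2508, 0.0451]
eef_rot: [0.931, 0.365, 0.001, 0.001]
contact_force: [0.4, -0.3, 0.1]
opening: 0.842
finger_force: 0.0
```

>>> {"method": "drive_tool", "body": {"targets": [{"tx":0,"ty":0,"tz":0,"wx":0,"wy":0,"wz":0,"claw":-0.2},{"tx":0,"ty":0,"tz":0,"wx":0,"wy":0,"wz":0,"claw":-0.2},{"tx":0,"ty":0,"tz":0,"wx":0,"wy":0,"wz":0,"claw":-0.2},{"tx":0,"ty":0,"tz":0,"wx":0,"wy":0,"wz":0,"claw":-0.2},{"tx":0,"ty":0,"tz":0,"wx":0,"wy":0,"wz":0,"claw":-0.2},{"tx":0,"ty":0,"tz":0,"wx":0,"wy":0,"wz":0,"claw":-0.2},{"tx":0,"ty":0,"tz":0,"wx":0,"wy":0,"wz":0,"claw":-0.2},{"tx":0,"ty":0,"tz":0,"wx":0,"wy":0,"wz":0,"claw":-0.2}]}}

```text
clock: 34.35
tool_pos: [0.5917, -0.2507, 0.0444]
eef_rot: [0.931, 0.366, 0.0, 0.0]
contact_force: [-0.4, -1.1, 4.5]
opening: 0.58
finger_force: 10.2
```

>>> {"method": "drive_tool", "body": {"targets": [{"tx":0,"ty":0,"tz":0.5,"wx":0,"wy":0,"wz":0,"claw":-0.2},{"tx":0,"ty":0,"tz":0.9,"wx":0,"wy":0,"wz":0,"claw":-0.2},{"tx":0,"ty":0,"tz":0.9,"wx":0,"wy":0,"wz":0,"claw":-0.2},{"tx":0,"ty":0,"tz":0.9,"wx":0,"wy":0,"wz":0,"claw":-0.2},{"tx":0,"ty":0,"tz":0.95,"wx":0,"wy":0,"wz":0,"claw":-0.2},{"tx":0,"ty":0,"tz":0.95,"wx":0,"wy":0,"wz":0,"claw":-0.2},{"tx":0,"ty":0,"tz":0.95,"wx":0,"wy":0,"wz":0,"claw":-0.2},{"tx":0,"ty":0,"tz":0.95,"wx":0,"wy":0,"wz":0,"claw":-0.2}]}}

```text
clock: 35.15
tool_pos: [0.5902, -0.25, 0.2553]
eef_rot: [0.931, 0.366, -0.001, -0.001]
contact_force: [0.0, -0.1, -1.1]
opening: 0.578
finger_force: 9.9
```

>>> {"method": "drive_tool", "body": {"targets": [{"tx":0.04,"ty":0.94,"tz":0,"wx":0,"wy":0,"wz":0,"claw":-0.2},{"tx":0.04,"ty":0.94,"tz":0,"wx":0,"wy":0,"wz":0,"claw":-0.2},{"tx":0.04,"ty":0.94,"tz":0,"wx":0,"wy":0,"wz":0,"claw":-0.2},{"tx":0.04,"ty":0.94,"tz":0,"wx":0,"wy":0,"wz":0,"claw":-0.2},{"tx":0.04,"ty":0.94,"tz":0,"wx":0,"wy":0,"wz":0,"claw":-0.2},{"tx":0.04,"ty":0.94,"tz":0,"wx":0,"wy":0,"wz":0,"claw":-0.2},{"tx":0.04,"ty":0.94,"tz":0,"wx":0,"wy":0,"wz":0,"claw":-0.2},{"tx":0.04,"ty":0.94,"tz":0,"wx":0,"wy":0,"wz":0,"claw":-0.2}]}}

```text
clock: 35.95
tool_pos: [0.5998, -0.0236, 0.2541]
eef_rot: [0.931, 0.366, -0.001, -0.0]
contact_force: [0.0, 0.7, 0.0]
opening: 0.575
finger_force: 9.9
```

>>> {"method": "drive_tool", "body": {"targets": [{"tx":0.04,"ty":0.94,"tz":0,"wx":0,"wy":0,"wz":0,"claw":-0.2},{"tx":0.04,"ty":0.94,"tz":0,"wx":0,"wy":0,"wz":0,"claw":-0.2},{"tx":0.04,"ty":0.94,"tz":0,"wx":0,"wy":0,"wz":0,"claw":-0.2},{"tx":0.04,"ty":0.94,"tz":0,"wx":0,"wy":0,"wz":0,"claw":-0.2},{"tx":0.04,"ty":0.94,"tz":0,"wx":0,"wy":0,"wz":0,"claw":-0.2},{"tx":0.04,"ty":0.94,"tz":0,"wx":0,"wy":0,"wz":0,"claw":-0.2},{"tx":0.04,"ty":0.94,"tz":0,"wx":0,"wy":0,"wz":0,"claw":-0.2},{"tx":0.02,"ty":0.96,"tz":0,"wx":0,"wy":0,"wz":0,"claw":-0.2}]}}

```text
clock: 36.75
tool_pos: [0.6088, 0.2022, 0.254]
eef_rot: [0.931, 0.366, -0.001, 0.0]
contact_force: [0.3, -0.5, -0.5]
opening: 0.574
finger_force: 9.9
```

>>> {"method": "drive_tool", "body": {"targets": [{"tx":0,"ty":0,"tz":0,"wx":0,"wy":0,"wz":0,"claw":-0.2},{"tx":0,"ty":0,"tz":0,"wx":0,"wy":0,"wz":0,"claw":-0.2},{"tx":0,"ty":0,"tz":0,"wx":0,"wy":0,"wz":0,"claw":-0.2},{"tx":0,"ty":0,"tz":0,"wx":0,"wy":0,"wz":0,"claw":-0.2},{"tx":0,"ty":0,"tz":0,"wx":0,"wy":0,"wz":0,"claw":-0.2},{"tx":0,"ty":0,"tz":0,"wx":0,"wy":0,"wz":0,"claw":-0.2},{"tx":0,"ty":0,"tz":0,"wx":0,"wy":0,"wz":0,"claw":-0.2},{"tx":0,"ty":0,"tz":0,"wx":0,"wy":0,"wz":0,"claw":-0.2}]}}

```text
clock: 37.55
tool_pos: [0.6098, 0.2012, 0.254]
eef_rot: [0.931, 0.365, 0.0, 0.0]
contact_force: [-0.2, 0.1, -0.1]
opening: 0.577
finger_force: 9.9
```

>>> {"method": "drive_tool", "body": {"targets": [{"tx":0.01,"ty":0,"tz":-0.3,"wx":0,"wy":0,"wz":0,"claw":-0.2},{"tx":0,"ty":0,"tz":-0.35,"wx":0,"wy":0,"wz":0,"claw":-0.2},{"tx":0,"ty":0,"tz":-0.35,"wx":0,"wy":0,"wz":0,"claw":-0.2},{"tx":0,"ty":0,"tz":-0.35,"wx":0,"wy":0,"wz":0,"claw":-0.2},{"tx":0,"ty":0,"tz":-0.35,"wx":0,"wy":0,"wz":0,"claw":-0.2},{"tx":0,"ty":0,"tz":-0.3,"wx":0,"wy":0,"wz":0,"claw":-0.2},{"tx":0,"ty":0,"tz":-0.2,"wx":0,"wy":0,"wz":0,"claw":-0.2},{"tx":0,"ty":0,"tz":-0.1,"wx":0,"wy":0,"wz":0,"claw":-0.2}]}}

```text
clock: 38.35
tool_pos: [0.6098, 0.2012, 0.1841]
eef_rot: [0.931, 0.366, -0.0, 0.0]
contact_force: [-0.7, 0.2, -0.3]
opening: 0.575
finger_force: 9.9
```

>>> {"method": "drive_tool", "body": {"targets": [{"tx":0.02,"ty":0,"tz":-0.1,"wx":0,"wy":0,"wz":0,"claw":-0.2},{"tx":0,"ty":0,"tz":-0.1,"wx":0,"wy":0,"wz":0,"claw":-0.2},{"tx":0,"ty":0,"tz":-0.06,"wx":0,"wy":0,"wz":0,"claw":-0.2},{"tx":0,"ty":0,"tz":0,"wx":0,"wy":0,"wz":0,"claw":-0.2},{"tx":0,"ty":0,"tz":0,"wx":0,"wy":0,"wz":0,"claw":-0.2},{"tx":0,"ty":0,"tz":0,"wx":0,"wy":0,"wz":0,"claw":-0.2},{"tx":0,"ty":0,"tz":0,"wx":0,"wy":0,"wz":0,"claw":-0.2},{"tx":0,"ty":0,"tz":0,"wx":0,"wy":0,"wz":0,"claw":-0.2}]}}

```text
clock: 39.15
tool_pos: [0.6106, 0.2013, 0.1772]
eef_rot: [0.931, 0.366, -0.0, 0.0]
contact_force: [-2.9, -0.7, 3.1]
opening: 0.576
finger_force: 10.1
```

Push 4 mm further, then release, back off and look.

>>> {"method": "drive_tool", "body": {"targets": [{"tx":-0.02,"ty":0,"tz":-0.05,"wx":0,"wy":0,"wz":0,"claw":-0.2},{"tx":0,"ty":0,"tz":-0.05,"wx":0,"wy":0,"wz":0,"claw":-0.2},{"tx":0,"ty":0,"tz":-0.04,"wx":0,"wy":0,"wz":0,"claw":-0.2},{"tx":0,"ty":0,"tz":0,"wx":0,"wy":0,"wz":0,"claw":-0.2},{"tx":0,"ty":0,"tz":0,"wx":0,"wy":0,"wz":0,"claw":-0.2},{"tx":0,"ty":0,"tz":0,"wx":0,"wy":0,"wz":0,"claw":-0.2},{"tx":0,"ty":0,"tz":0,"wx":0,"wy":0,"wz":0,"claw":-0.2},{"tx":0,"ty":0,"tz":0,"wx":0,"wy":0,"wz":0,"claw":-0.2}]}}

```text
clock: 39.95
tool_pos: [0.6106, 0.2015, 0.1734]
eef_rot: [0.931, 0.366, 0.001, 0.0]
contact_force: [-1.8, -0.5, 6.9]
opening: 0.576
finger_force: 10.2
```

>>> {"method": "drive_tool", "body": {"targets": [{"tx":0,"ty":0,"tz":0.15,"wx":0,"wy":0,"wz":0,"claw":-0.2},{"tx":0,"ty":0,"tz":0,"wx":0,"wy":0,"wz":0,"claw":1},{"tx":0,"ty":0,"tz":0,"wx":0,"wy":0,"wz":0,"claw":1},{"tx":0,"ty":0,"tz":0,"wx":0,"wy":0,"wz":0,"claw":1},{"tx":0,"ty":0,"tz":0.4,"wx":0,"wy":0,"wz":0,"claw":1},{"tx":0,"ty":0,"tz":0.8,"wx":0,"wy":0,"wz":0,"claw":1},{"tx":0,"ty":0,"tz":0.8,"wx":0,"wy":0,"wz":0,"claw":1},{"tx":0,"ty":0,"tz":0.8,"wx":0,"wy":0,"wz":0,"claw":1}]}}

```text
clock: 40.75
tool_pos: [0.6102, 0.2014, 0.2631]
eef_rot: [0.931, 0.366, 0.0, -0.0]
contact_force: [0.1, 0.9, 0.2]
opening: 0.998
finger_force: 0.0
```

>>> {"method": "drive_tool", "body": {"targets": [{"tx":-0.3,"ty":-0.9,"tz":0,"wx":0,"wy":0,"wz":0,"claw":1},{"tx":-0.3,"ty":-0.9,"tz":0,"wx":0,"wy":0,"wz":0,"claw":1},{"tx":-0.5,"ty":-0.9,"tz":0,"wx":0,"wy":0,"wz":0,"claw":1},{"tx":-0.5,"ty":-0.9,"tz":0,"wx":0,"wy":0,"wz":0,"claw":1},{"tx":-0.5,"ty":-0.9,"tz":0,"wx":0,"wy":0,"wz":0,"claw":1},{"tx":-0.5,"ty":-0.5,"tz":0,"wx":0,"wy":0,"wz":0,"claw":1},{"tx":-0.4,"ty":0,"tz":0,"wx":0,"wy":0,"wz":0,"claw":1},{"tx":0,"ty":0,"tz":0,"wx":0,"wy":0,"wz":0,"claw":1}]}}

```text
clock: 41.55
tool_pos: [0.519, 0.0507, 0.2622]
eef_rot: [0.931, 0.365, -0.0, 0.0]
contact_force: [0.2, 0.5, 0.3]
opening: 0.999
finger_force: 0.0
```

```bash
python3 look.py 8 .225; python3 -c "
import cv2
a=cv2.imread('pics/side8.png'); cv2.imwrite('pics/c8.png',cv2.resize(a[100:340,150:350],None,fx=2.5,fy=2.5))"
```

```text
top cup [278. 123.] 115 mean [ 0.7573 -0.1073  0.0909] mid [ 0.7661 -0.1098] size [47. 51.]
top cup [225. 130.] 337 mean [0.741  0.0209 0.0858] mid [0.7408 0.0204] size [56. 56.]
top stack [126. 166.] 58 mean [0.6242 0.2059 0.2247] mid [0.6234 0.205 ] size [14. 31.]
top knob [291. 196.] 265 mean [ 0.5832 -0.1392  0.0902] mid [ 0.5834 -0.1403] size [41. 42.]
side cup [192. 185.] 72 mean [ 0.7642 -0.0904  0.0905] mid [ 0.7669 -0.094 ] size [45. 26.]
side cup [192. 215.] 236 mean [0.7419 0.0227 0.0869] mid [0.7418 0.0228] size [57. 60.]
side cup [231. 280.] 70 mean [0.6047 0.2228 0.0896] mid [0.6076 0.2166] size [57. 29.]
side stack [228. 241.] 266 mean [0.6088 0.204  0.2252] mid [0.6093 0.2022] size [43. 47.]
side knob [254. 180.] 117 mean [ 0.5845 -0.1318  0.0897] mid [ 0.5823 -0.1376] size [42. 47.]
side knob [302. 270.] 84 mean [0.4316 0.1736 0.0882] mid [0.4315 0.1727] size [23. 27.]
[0.5209 0.0518 0.2622]
```

View pics/c8.png

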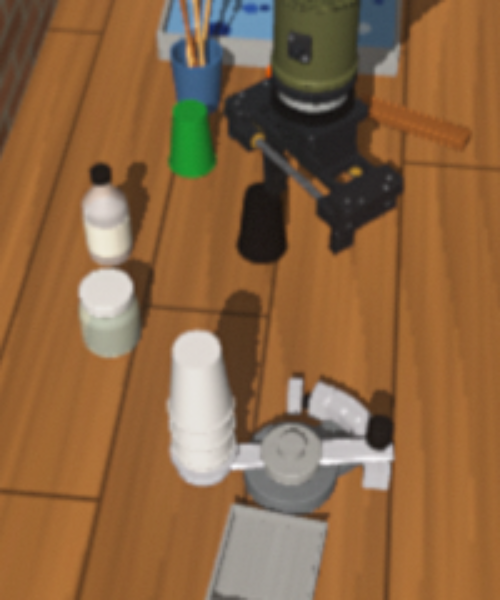

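The stack of three stands straight at (197,345), top at 225 mm, so each cup is 31 mm above the one below. Before swinging back I'll check the white object near (390,80) in the first side picture and the cans at the left of the top picture, in case one is a fourth cup.

```bash
python3 -c "
import cv2,numpy as np
a=cv2.imread('pics/side0.png')[50:110,350:430]; b=cv2.imread('pics/top0.png')[190:290,0:80]
cv2.imwrite('pics/c9.png',np.hstack([cv2.resize(a,(400,300),interpolation=2),cv2.resize(b,(240,300),interpolation=2)]))
Q=np.load('side0.npy');P=np.load('top0.npy')
print(Q[76:98:4,390].round(3),P[228,20:56:5].round(3))
"
python3 - <<'E'
from arc import *
k=np.array([.4313,.1722]); d=k-piv; a=np.arctan2(d[1],d[0]); print(a,np.hypot(*d))
arc(a,1.3,32,np.hypot(*d))
E
```

```text
[[ 0.14  -0.71   0.102]
 [ 0.136 -0.712  0.083]
 [ 0.132 -0.714  0.065]
 [ 0.127 -0.719  0.044]
 [ 0.126 -0.709  0.033]
 [ 0.122 -0.708  0.015]] [[0.497 0.547 0.047]
 [0.497 0.516 0.072]
 [0.497 0.504 0.071]
 [0.497 0.489 0.072]
 [0.498 0.477 0.071]
 [0.498 0.473 0.056]
 [0.499 0.473 0.033]
 [0.499 0.473 0.01 ]]
-2.9894516704866714 0.08973655888209665
[0.4313 0.1722] [0.5094 0.0967]
[[0.02, -0.12], [0.03, -0.12], [0.03, -0.12], [0.04, -0.12], [0.04, -0.11], [0.04, -0.11], [0.05, -0.11], [0.05, -0.11], [0.06, -0.11], [0.06, -0.1], [0.07, -0.1], [0.07, -0.1], [0.07, -0.1], [0.08, -0.09], [0.08, -0.09], [0.09, -0.09], [0.09, -0.08], [0.09, -0.08], [0.1, -0.08], [0.1, -0.07], [0.1, -0.07], [0.1, -0.06], [0.11, -0.06], [0.11, -0.05], [0.11, -0.05], [0.11, -0.05], [0.11, -0.04], [0.12, -0.04], [0.12, -0.03], [0.12, -0.03], [0.12, -0.02], [0.12, -0.02]] wz 0.039
```

View pics/c9.png

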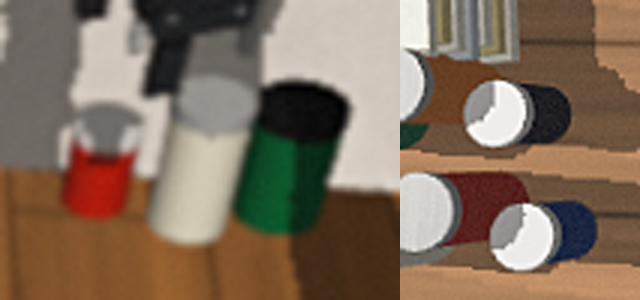

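The crop shows paint cans (cylinders, wrong sizes), not cups, so the three nested cups are all of them. Back to the knob.

>>> {"method": "drive_tool", "body": {"targets": [{"tx":-0.5,"ty":0.67,"tz":0,"wx":0,"wy":0,"wz":-0.095,"claw":1},{"tx":-0.5,"ty":0.67,"tz":0,"wx":0,"wy":0,"wz":-0.095,"claw":1},{"tx":-0.5,"ty":0.67,"tz":0,"wx":0,"wy":0,"wz":-0.095,"claw":1},{"tx":-0.5,"ty":0.67,"tz":0,"wx":0,"wy":0,"wz":-0.095,"claw":1},{"tx":-0.5,"ty":0.67,"tz":0,"wx":0,"wy":0,"wz":-0.095,"claw":1},{"tx":-0.47,"ty":0.67,"tz":-0.4,"wx":0,"wy":0,"wz":-0.095,"claw":1},{"tx":0,"ty":0,"tz":-0.8,"wx":0,"wy":0,"wz":0,"claw":1},{"tx":0,"ty":0,"tz":-0.8,"wx":0,"wy":0,"wz":0,"claw":1}], "force": 25}}

```text
clock: 42.45
tool_pos: [0.4319, 0.1744, 0.2013]
eef_rot: [0.997, 0.078, 0.001, -0.001]
contact_force: [0.5, -0.8, -0.5]
opening: 0.997
finger_force: 0.0
```

>>> {"method": "drive_tool", "body": {"targets": [{"tx":0,"ty":0,"tz":-0.8,"wx":0,"wy":0,"wz":0,"claw":1},{"tx":0,"ty":0,"tz":-0.8,"wx":0,"wy":0,"wz":0,"claw":1},{"tx":0,"ty":0,"tz":-0.8,"wx":0,"wy":0,"wz":0,"claw":1},{"tx":0,"ty":0,"tz":-0.8,"wx":0,"wy":0,"wz":0,"claw":1},{"tx":0,"ty":0,"tz":0,"wx":0,"wy":0,"wz":0,"claw":1},{"tx":0,"ty":0,"tz":0,"wx":0,"wy":0,"wz":0,"claw":1},{"tx":0,"ty":0,"tz":0,"wx":0,"wy":0,"wz":0,"claw":1},{"tx":0,"ty":0,"tz":0,"wx":0,"wy":0,"wz":0,"claw":1}]}}

```text
clock: 43.25
tool_pos: [0.4318, 0.1724, 0.1065]
eef_rot: [0.997, 0.076, 0.001, -0.0]
contact_force: [0.5, 0.3, 0.2]
opening: 0.996
finger_force: 0.0
```

>>> {"method": "drive_tool", "body": {"targets": [{"tx":0,"ty":0,"tz":-0.6,"wx":0,"wy":0,"wz":0,"claw":1},{"tx":0,"ty":0,"tz":-0.5,"wx":0,"wy":0,"wz":0,"claw":1},{"tx":0,"ty":0,"tz":-0.27,"wx":0,"wy":0,"wz":0,"claw":1},{"tx":0,"ty":0,"tz":0,"wx":0,"wy":0,"wz":0,"claw":-1},{"tx":0,"ty":0,"tz":0,"wx":0,"wy":0,"wz":0,"claw":-1},{"tx":0,"ty":0,"tz":0,"wx":0,"wy":0,"wz":0,"claw":-1},{"tx":0,"ty":0,"tz":0,"wx":0,"wy":0,"wz":0,"claw":-1},{"tx":0,"ty":0,"tz":0,"wx":0,"wy":0,"wz":0,"claw":-1}]}}

```text
clock: 44.05
tool_pos: [0.4311, 0.172, 0.0648]
eef_rot: [0.997, 0.076, 0.0, -0.0]
contact_force: [-0.4, -0.7, -0.4]
opening: 0.567
finger_force: 0.0
```

>>> {"method": "drive_tool", "body": {"targets": [{"tx":0,"ty":0,"tz":0,"wx":0,"wy":0,"wz":0,"claw":-1},{"tx":0,"ty":0,"tz":0,"wx":0,"wy":0,"wz":0,"claw":-1},{"tx":0,"ty":0,"tz":0,"wx":0,"wy":0,"wz":0,"claw":-1},{"tx":0,"ty":0,"tz":0,"wx":0,"wy":0,"wz":0,"claw":-1},{"tx":0,"ty":0,"tz":0,"wx":0,"wy":0,"wz":0,"claw":-1},{"tx":0,"ty":0,"tz":0,"wx":0,"wy":0,"wz":0,"claw":-1},{"tx":0,"ty":0,"tz":0,"wx":0,"wy":0,"wz":0,"claw":-1},{"tx":0,"ty":0,"tz":0,"wx":0,"wy":0,"wz":0,"claw":-1}]}}

```text
clock: 44.85
tool_pos: [0.4309, 0.1718, 0.0644]
eef_rot: [0.997, 0.076, -0.0, 0.0]
contact_force: [-0.5, -0.0, 1.2]
opening: 0.306
finger_force: 25.0
```

>>> {"method": "drive_tool", "body": {"targets": [{"tx":0,"ty":0,"tz":0.15,"wx":0,"wy":0,"wz":0,"claw":-1},{"tx":0,"ty":0,"tz":0.2,"wx":0,"wy":0,"wz":0,"claw":-1},{"tx":0,"ty":0,"tz":0.2,"wx":0,"wy":0,"wz":0,"claw":-1},{"tx":0,"ty":0,"tz":0,"wx":0,"wy":0,"wz":0,"claw":-1},{"tx":0,"ty":0,"tz":0,"wx":0,"wy":0,"wz":0,"claw":-1},{"tx":0,"ty":0,"tz":0,"wx":0,"wy":0,"wz":0,"claw":-1},{"tx":0,"ty":0,"tz":0,"wx":0,"wy":0,"wz":0,"claw":-1},{"tx":0,"ty":0,"tz":0,"wx":0,"wy":0,"wz":0,"claw":-1}]}}

```text
clock: 45.65
tool_pos: [0.4309, 0.1718, 0.0807]
eef_rot: [0.997, 0.076, -0.0, 0.0]
contact_force: [0.4, -1.4, -5.0]
opening: 0.308
finger_force: 25.0
```

>>> {"method": "drive_tool", "body": {"targets": [{"tx":0.02,"ty":-0.06,"tz":0,"wx":0,"wy":0,"wz":0.02,"claw":-1},{"tx":0.03,"ty":-0.12,"tz":0,"wx":0,"wy":0,"wz":0.039,"claw":-1},{"tx":0.03,"ty":-0.12,"tz":0,"wx":0,"wy":0,"wz":0.039,"claw":-1},{"tx":0.04,"ty":-0.12,"tz":0,"wx":0,"wy":0,"wz":0.039,"claw":-1},{"tx":0.04,"ty":-0.12,"tz":0,"wx":0,"wy":0,"wz":0.039,"claw":-1},{"tx":0.04,"ty":-0.12,"tz":0,"wx":0,"wy":0,"wz":0.039,"claw":-1},{"tx":0.05,"ty":-0.11,"tz":0,"wx":0,"wy":0,"wz":0.039,"claw":-1},{"tx":0.05,"ty":-0.11,"tz":0,"wx":0,"wy":0,"wz":0.039,"claw":-1}]}}

```text
clock: 46.45
tool_pos: [0.4396, 0.145, 0.0808]
eef_rot: [0.973, 0.229, -0.0, 0.0]
contact_force: [-3.2, -1.5, -6.5]
opening: 0.305
finger_force: 25.0
```

>>> {"method": "drive_tool", "body": {"targets": [{"tx":0.06,"ty":-0.11,"tz":0,"wx":0,"wy":0,"wz":0.039,"claw":-1},{"tx":0.06,"ty":-0.11,"tz":0,"wx":0,"wy":0,"wz":0.039,"claw":-1},{"tx":0.07,"ty":-0.1,"tz":0,"wx":0,"wy":0,"wz":0.039,"claw":-1},{"tx":0.07,"ty":-0.1,"tz":0,"wx":0,"wy":0,"wz":0.039,"claw":-1},{"tx":0.07,"ty":-0.1,"tz":0,"wx":0,"wy":0,"wz":0.039,"claw":-1},{"tx":0.08,"ty":-0.09,"tz":0,"wx":0,"wy":0,"wz":0.039,"claw":-1},{"tx":0.08,"ty":-0.09,"tz":0,"wx":0,"wy":0,"wz":0.039,"claw":-1},{"tx":0.09,"ty":-0.09,"tz":0,"wx":0,"wy":0,"wz":0.039,"claw":-1}]}}

```text
clock: 47.25
tool_pos: [0.4572, 0.1211, 0.0808]
eef_rot: [0.923, 0.384, -0.0, 0.0]
contact_force: [-3.6, -2.2, -6.3]
opening: 0.308
finger_force: 25.0
```

>>> {"method": "drive_tool", "body": {"targets": [{"tx":0.09,"ty":-0.08,"tz":0,"wx":0,"wy":0,"wz":0.039,"claw":-1},{"tx":0.09,"ty":-0.08,"tz":0,"wx":0,"wy":0,"wz":0.039,"claw":-1},{"tx":0.1,"ty":-0.08,"tz":0,"wx":0,"wy":0,"wz":0.039,"claw":-1},{"tx":0.1,"ty":-0.07,"tz":0,"wx":0,"wy":0,"wz":0.039,"claw":-1},{"tx":0.1,"ty":-0.07,"tz":0,"wx":0,"wy":0,"wz":0.039,"claw":-1},{"tx":0.1,"ty":-0.06,"tz":0,"wx":0,"wy":0,"wz":0.039,"claw":-1},{"tx":0.11,"ty":-0.06,"tz":0,"wx":0,"wy":0,"wz":0.039,"claw":-1},{"tx":0.11,"ty":-0.05,"tz":0,"wx":0,"wy":0,"wz":0.039,"claw":-1}]}}

```text
clock: 48.05
tool_pos: [0.4815, 0.1042, 0.0808]
eef_rot: [0.849, 0.529, -0.0, 0.001]
contact_force: [-3.7, -3.8, -6.1]
opening: 0.306
finger_force: 25.0
```

>>> {"method": "drive_tool", "body": {"targets": [{"tx":0.11,"ty":-0.06,"tz":0,"wx":0,"wy":0,"wz":0.039,"claw":-1},{"tx":0.11,"ty":-0.06,"tz":0,"wx":0,"wy":0,"wz":0.039,"claw":-1},{"tx":0.12,"ty":-0.05,"tz":0,"wx":0,"wy":0,"wz":0.039,"claw":-1},{"tx":0.12,"ty":-0.04,"tz":0,"wx":0,"wy":0,"wz":0.039,"claw":-1},{"tx":0.12,"ty":-0.03,"tz":0,"wx":0,"wy":0,"wz":0.039,"claw":-1},{"tx":0.12,"ty":-0.03,"tz":0,"wx":0,"wy":0,"wz":0.039,"claw":-1},{"tx":0.12,"ty":-0.02,"tz":0,"wx":0,"wy":0,"wz":0.039,"claw":-1},{"tx":0.11,"ty":-0.01,"tz":0,"wx":0,"wy":0,"wz":0.039,"claw":-1}]}}

```text
clock: 48.85
tool_pos: [0.5101, 0.0959, 0.0809]
eef_rot: [0.751, 0.66, 0.0, 0.0]
contact_force: [-3.5, -2.5, -5.8]
opening: 0.31
finger_force: 25.0
```

>>> {"method": "drive_tool", "body": {"targets": [{"tx":0,"ty":0,"tz":0,"wx":0,"wy":0,"wz":0,"claw":-1},{"tx":0,"ty":0,"tz":0,"wx":0,"wy":0,"wz":0,"claw":-1},{"tx":0,"ty":0,"tz":-0.2,"wx":0,"wy":0,"wz":0,"claw":-1},{"tx":0,"ty":0,"tz":-0.2,"wx":0,"wy":0,"wz":0,"claw":-1},{"tx":0,"ty":0,"tz":-0.15,"wx":0,"wy":0,"wz":0,"claw":-1},{"tx":0,"ty":0,"tz":0,"wx":0,"wy":0,"wz":0,"claw":-1},{"tx":0,"ty":0,"tz":0,"wx":0,"wy":0,"wz":0,"claw":-1},{"tx":0,"ty":0,"tz":0,"wx":0,"wy":0,"wz":0,"claw":-1}]}}

```text
clock: 49.65
tool_pos: [0.5096, 0.096, 0.0644]
eef_rot: [0.752, 0.659, 0.0, 0.0]
contact_force: [-1.2, -5.1, 0.2]
opening: 0.308
finger_force: 25.0
```

Home. Release, rise clear, and look.

>>> {"method": "drive_tool", "body": {"targets": [{"tx":0,"ty":0,"tz":0,"wx":0,"wy":0,"wz":0,"claw":1},{"tx":0,"ty":0,"tz":0,"wx":0,"wy":0,"wz":0,"claw":1},{"tx":0,"ty":0,"tz":0,"wx":0,"wy":0,"wz":0,"claw":1},{"tx":0,"ty":0,"tz":0,"wx":0,"wy":0,"wz":0,"claw":1},{"tx":0,"ty":0,"tz":0.4,"wx":0,"wy":0,"wz":0,"claw":1},{"tx":0,"ty":0,"tz":0.8,"wx":0,"wy":0,"wz":0,"claw":1},{"tx":0,"ty":0,"tz":0.9,"wx":0,"wy":0,"wz":0,"claw":1},{"tx":0,"ty":0,"tz":0.9,"wx":0,"wy":0,"wz":0,"claw":1}]}}

```text
clock: 50.45
tool_pos: [0.5091, 0.0965, 0.1561]
eef_rot: [0.752, 0.659, 0.0, -0.0]
contact_force: [0.2, 1.2, 0.5]
opening: 0.992
finger_force: 0.0
```

>>> {"method": "drive_tool", "body": {"targets": [{"tx":0,"ty":-0.6,"tz":0.5,"wx":0,"wy":0,"wz":0,"claw":1},{"tx":0,"ty":-0.9,"tz":0.5,"wx":0,"wy":0,"wz":0,"claw":1},{"tx":0,"ty":-0.9,"tz":0.5,"wx":0,"wy":0,"wz":0,"claw":1},{"tx":0,"ty":-0.9,"tz":0,"wx":0,"wy":0,"wz":0,"claw":1},{"tx":0,"ty":-0.6,"tz":0,"wx":0,"wy":0,"wz":0,"claw":1},{"tx":0,"ty":0,"tz":0,"wx":0,"wy":0,"wz":0,"claw":1},{"tx":0,"ty":0,"tz":0,"wx":0,"wy":0,"wz":0,"claw":1},{"tx":0,"ty":0,"tz":0,"wx":0,"wy":0,"wz":0,"claw":1}]}}

```text
clock: 51.25
tool_pos: [0.5094, -0.0188, 0.1997]
eef_rot: [0.752, 0.66, 0.001, -0.0]
contact_force: [-0.6, 0.6, 0.4]
opening: 1.001
finger_force: 0.0
```

```bash
python3 look.py 10 .225|grep -E "stack|knob"; python3 -c "
import cv2
a=cv2.imread('pics/side10.png'); cv2.imwrite('pics/c10.png',cv2.resize(a[180:370,180:340],None,fx=3,fy=3))"
```

```text
top stack [ 91. 212.] 371 mean [0.5308 0.2747 0.2254] mid [0.531  0.2746] size [43. 45.]
top knob [291. 196.] 271 mean [ 0.583  -0.1389  0.0899] mid [ 0.5834 -0.1396] size [41. 45.]
side stack [259. 271.] 315 mean [0.5306 0.2788 0.2254] mid [0.5305 0.2772] size [44. 44.]
side knob [252. 179.] 88 mean [ 0.5902 -0.1329  0.0897] mid [ 0.5876 -0.138 ] size [32. 45.]
side knob [273. 244.] 75 mean [0.5085 0.0994 0.0882] mid [0.5086 0.0985] size [25. 26.]
```

View pics/c10.png

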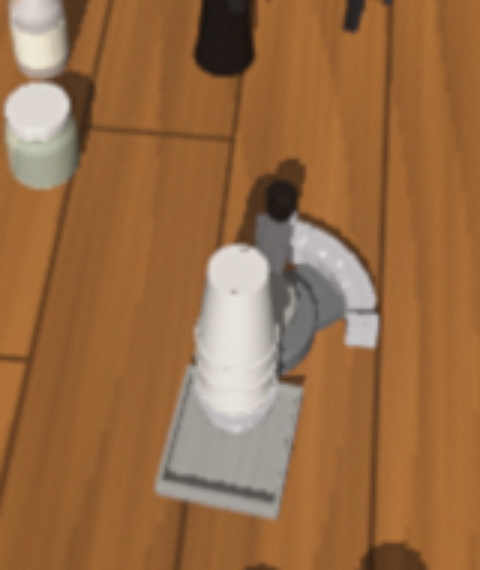

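The stack stands straight over the drip tray with its top at (238,265) and 225 mm up. The knob at (282,200) is down at home height (top 88 mm), and the arm is clear.

```bash
python3 -c "
from plant import workorder
print(workorder.finish_job())"
```

```text
the job is handed in; nothing more can be done
None
```

I handed the job in: all three cups present are nested straight on the seat (top at 225 mm, about 31 mm per cup), the stack is back over the drip tray with the plunger home, and the jar, bottle, brush pot and comb were not touched; the hand-in returned no verdict.

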